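Press the back onto a desk clock in a pump-action bar clamp

TASK

Close up the small desk clock whose back stands proud: stand it on the bar clamp's two wooden rests, dial towards the fixed rubber-faced jaw and back towards the sliding head, let go, and pump the trigger until the back is pressed fully home. Then squeeze the release lever against the handle, slide the head all the way back to its rear stop, let go, and stand the closed clock upright in the middle of the round padded dish. Leave the other things on the bench where they stand.

Things in the scene. Friction and masses are not known exactly. Their poses are not given: they have to be found in the camera images.
- clamp_base: Bench bar clamp on a wooden board, 12 mm thick, fixed to the bench. Origin on the bench under the bar; +x runs along the bar to the fixed jaw, y across, z up. Board: x -196 to 170, y -46 to 46 mm. Fixed jaw: x 130 to 148 mm, 50 mm wide, 124 mm high, its rubber pad's face at x = 125. Bar 12 mm wide, toothed top at z = 62. Rear block: x -184 to -164, 70 mm high.
- clamp_rest (a point): Where the middle of the clock's underside lies when its dial is against the rubber pad: x = 110, y = 0, z = 64 mm in clamp_base, same axes. The two wooden rests, each 8 mm wide, lie at y = +-27 mm from x = 74 to 124 mm, tops at z = 64 mm, nothing beside them.
- clamp_head (a joint): Sliding head: metres forward (+x of clamp_base) from its rear stop; 0 to 0.085. Starts at 0.012 to 0.044; the back is home at about 0.070. Its teeth let it move forward at any time, but back only while the release lever is squeezed; about 3 N slide it. All that it carries moves with it. Grey housing 34 mm wide, top at z = 84 mm.
- clamp_jaw (a point): Middle of the head's jaw face, at x = 20 mm + clamp_head in clamp_base, z = 94 mm. The jaw is 42 mm wide, 8 mm thick, z = 68 to 120 mm. Behind it along the bar (released): trigger 41 to 56 mm, handle 91 to 107 mm, release lever 141 to 148 mm.
- clamp_handle (a point): Middle of the upright handle fixed on the head, 99 mm behind the jaw face, at z = 104 mm: 16 mm thick along the bar, 26 mm wide, top at z = 128 mm. It stands between the trigger (in front, 36 mm clear gap) and the release lever (behind, 34 mm gap).
- clamp_trigger (a joint): Pump trigger in front of the handle, rad: 0 released, 0.36 fully squeezed to the handle; springs back. 3 to 6 N, about 20 N while pressing. Span over handle and trigger 66 mm released, about 39 mm squeezed. A full squeeze walks the head 9 to 15 mm forward, so the handle comes up towards the trigger's side; let it spring fully forward between squeezes.
- clamp_trigger_pad (a point): Middle of the trigger's round bulge, 14 mm thick, 26 mm wide, z = 102 mm; the trigger stands upright, top at z = 117 mm (moves with the trigger).
- clamp_release (a joint): Release lever behind the handle, rad: 0 at rest, 0.28 at its stop when squeezed forward towards the handle; springs back; 3 to 6 N. The teeth let go beyond about 0.1. Span from the handle's front face to the lever's rear face 57 mm at rest, about 48 mm squeezed.
- clamp_release_pad (a point): Middle of the release lever's upright plate, z = 105 mm: 7 mm thick along the bar, 24 mm wide, z = 81 to 119 mm (moves with the lever).
- clock: Loose desk clock, 0.24 to 0.39 kg, standing upright: aluminium case 30 mm deep (along its x), 62 mm wide (y), 64 mm high, with a 2 mm alarm bar on top. Origin: middle of the case's underside. +x points out of the round white dial; the black back cover is on the -x side. Grip it across the 62 mm width, by the case.
- clock_back (a joint): How far the back cover has been pressed in, metres: 0 to 0.001 at the start (stands 8 mm proud of the case), 0.008 fully home. It is a tight fit: about 35 N moves it, and it stays where it is pressed.
- clock_back_face (a point): Middle of the back cover's outer face: 28 mm behind the clock's origin (-x) while proud, 20 mm when home, 32 mm above its underside. The cover is 56 x 57 mm.
- pith_dish: Round white dish with a dark rubber pad, 96 mm across, fixed on the bench. Origin: middle of its underside; the pad's top is 16 mm above it, the thin rim 19 mm.
- post_press: Bystander, loose: a small red three-post hand press, 47 x 62 x 108 mm tall. Origin: middle of its underside.
- bottle_1: Bystander, loose: a small dosing bottle with a pointed cap, 25 mm across, 74 mm tall. Origin: middle of its underside.
- tape_roll: Bystander, loose: a roll of masking tape lying flat, 52 mm across, 18 mm high. Origin: middle of its underside.
- round_box: Bystander, loose: a round box, 42 mm across, 20 mm high. Origin: middle of its underside.
- loupe_1: Bystander, loose: a black eye loupe, 35 mm across, 39 mm high. Origin: middle of its underside.
- bottle_3: Bystander, loose: a dosing bottle with a tall cap, 36 mm across, 95 mm tall. Origin: middle of its underside.
- glass_jar_1: Bystander, loose: a round glass parts jar with lid, 72 mm across, 61 mm high. Origin: middle of its underside.

How it is judged:
On the way, in this order (a step that is already met when the one before it is completed fails the run):
1. The clock stands released on the clamp's rests, dial towards the fixed jaw, its back still proud (x of clock in the frame of clamp_base between 0.065 and 0.115 m and y of clock in the frame of clamp_base between -0.012 and 0.012 m and z of clock in the frame of clamp_base between 0.06 and 0.069 m and x of clock_back_face in the frame of clamp_base between 0.03 and 0.0875 m and angle between clock's own z axis and vertical below 0.1 rad and angle between the x axis of clock and the x axis of clamp_base, either way round below 0.2 rad and value of joint clock_back below 0.004 m and contact force between the fingers and clock below 0.5 N), for 0.2 s.
2. With the trigger squeezed, the clamp has pressed the back fully home (within 1.5 mm) on the rests (value of joint clock_back above 0.0065 m and value of joint clamp_trigger above 0.06 rad and value of joint clamp_head above 0.064 m and x of clock in the frame of clamp_base between 0.104 and 0.116 m and z of clock in the frame of clamp_base between 0.06 and 0.072 m), for 0.05 s.
3. The head is slid back to its rear stop (within 5 mm), the clock still standing on the rests (value of joint clamp_head below 0.005 m and value of joint clock_back above 0.0065 m and z of clock in the frame of clamp_base between 0.06 and 0.072 m and x of clock in the frame of clamp_base between 0.085 and 0.116 m and angle between clock's own z axis and vertical below 0.1 rad), for 0.1 s.
At the end, for the whole second after the job is handed in: The clock stands upright and at rest on the dish's pad, the middle of its case within 20 mm of the dish's middle, its back home within 1.5 mm; the clamp's head is within 6 mm of its rear stop (value of joint clock_back above 0.0065 m and value of joint clamp_head below 0.006 m and horizontal distance between clock and pith_dish below 0.02 m and z of clock in the frame of pith_dish between 0.012 and 0.022 m and angle between clock's own z axis and vertical below 0.1 rad and linear speed of clock below 0.02 m/s); the robot touches nothing.
It fails at once if a bystander (press, bottles, tape, box, loupe or jar) is moved by more than 40 mm (distance of any of post_press, bottle_1, tape_roll, round_box, loupe_1, bottle_3, glass_jar_1 from where it was at the start of the episode above 0.04 m).
It fails at once if the clock is tipped over (angle between clock's own z axis and vertical above 0.7 rad).
It also fails if it takes over 72 s, if anything falls off the work surface, if the arm or the gripper's body presses on something with over 40 N, if the wrist force passes 120 N, or if a joint passes its speed limit or range.

ROBOT

A 6-joint arm with a two-finger parallel gripper is mounted at the origin on a cart in front of the work surface, level with it; the furniture and walls round the work are solid. World frame = base frame: x ahead of the robot, y to its left, z up, the work surface at z = 0. Lengths are in m, angles in rad, forces in N, time in s.
With the tool pointing down it reaches from about 0.4 to 0.825 m from the base axis. Payload 7 kg.
Tool frame: the origin (TCP) lies between the finger pads; the fingertips stand 11 mm ahead of it and the grasp point (between the pads) lies 8 mm behind it; x points along the fingers, z is the direction in which the jaws open and shut, and the axes are right-handed (so a half turn about x gives the same grasp; the last joint's range is limited). The gripper opens to 88 mm and grips with 3 to 60 N. Pads are 19 mm wide; open, the fingers measure 130 mm over their backs; the gripper's body (78 mm by 193 mm) begins 47 mm behind the grasp point.
Start: joints at [1.45, 0.359, 0.012, 0, -1.224, -0.288], TCP at [0.268, 0.619, 0.238] pointing down, gripper open.
Joint ranges: [-3.07, 3.07], [-1.43, 2.12], [-1.02, 1.25], [-3.03, 1.67], [-3.05, -0], [-3.03, 3.03]. Speed limits (rad/s): [2.39, 2.39, 3.01, 3.14, 3.14, 3.14].

INTERFACE

Orientations are given as [roll, pitch, yaw] about the fixed x, y, z axes, in that order (R = Rz(yaw) Ry(pitch) Rx(roll)).
In Python, from station import arm gives the robot as it stands.
- The arm moves only by the tool jog_arm, never from a script. Its argument "motion" is a list of rows, each an object of numbers: "dx", "dy", "dz": the shift along the tool's x, y, z in m; "twist": the turn about the tool's x in degrees. In form: [{"dx": .., "dy": .., "dz": .., "twist": ..}, ...]. A call has 1 to 20 rows; each row is the pose to reach, as a shift and turn from the pose commanded when the call began, along the tool's axes at that moment; what a row does not reach only later rows make up. A row lasts 1/12 s, in which the tool goes at most 41.7 mm and 7.16 degrees, less where a joint would pass 70% of its speed; a pose out of reach is approached as far as the arm can. A call with a gripper value outside its range is refused whole. "gripper" is the finger opening in m, from 0 to 0.0876, set as the call begins (left out, the last holds). The fingers move at their own pace and stop on an object; "newtons" is the grip in N (left out, the last holds). Time passes only in rows, so rows that repeat a pose let the fingers close. It gives the time, the measured TCP pose, the force and the opening at its end, in the units of the state.
- arm.get_state(): the state, without advancing time (a new reading comes with each control period).
- arm.grab_frame(name): name is "side" or "top" or "wrist"; returns the picture (384x512x3 uint8, red, green, blue); there is no depth.
- arm.camera_model(name): a dict with "camera_matrix" (3x3 intrinsics, pixels), "k1" (the pictures are not rectified: a ray, as slopes to the right and down, at radius r is drawn at 1 + k1 r^2 times it, then the intrinsics apply), "eye" and "attitude" of the camera in the world. Camera axes: x right, y down, z forward; pixel columns grow to the right and rows downward; lengths in m; the calibration is good to about 2 mm. A picture is of the moment at which its call begins: read the wrist's pose just before it. camera_model takes no time and is no camera call; for the wrist camera it gives the pose at the moment of the call.
- arm.job_done(): hands the job in, once; it reports no verdict.
The state is a dict: "t": time; "q": joint angles; "qd": joint speeds; "joint_efforts": joint torques, N m; "eef_pos": TCP position; "ee_rot": TCP orientation; "force": force on the tool from outside, world axes, zero at the start; "moment": the same for the moment, N m; "width": finger opening in m.
Only numpy, scipy, OpenCV 4.12 (cv2) and the standard library are available. Lean on these libraries where they do the work, as an engineer would, in place of code of your own. Each camera call takes 0.05 s, during which the arm holds its last target.

## Working session

There is one attempt and no reset: what is moved stays moved. The work goes in short steps, Python scripts to look and compute and a tool call to move; the robot and the scene stay as the last step left them, time stands still between calls to the robot, and variables do not carry over. Pictures are saved under pics/ and viewed, and the job is handed in when it is done.

Besides the shell and the picture viewer there is one more tool, called after "Emit:" by a JSON object that holds its "op" and its "data". jog_arm: Moves the arm, as the interface text tells. Its arguments: {"type":"object","properties":{"motion":{"type":"array"},"gripper":{"type":"number"},"newtons":{"type":"number"}},"required":["motion"]}

```bash
mkdir -p pics
python3 - <<'E'
from station import arm
import cv2
print(arm.get_state())
for n in ["side","top","wrist"]:
    m=arm.camera_model(n); print(n,m)
    cv2.imwrite(f"pics/{n}0.png",arm.grab_frame(n)[:,:,::-1])
E
```

```text
{'t': 0.0, 'q': array([ 1.45011533e+00,  3.59378265e-01,  1.10299833e-02, -3.78785961e-04,
       -1.22411317e+00, -2.88094473e-01]), 'qd': array([ 1.45853864e-03, -6.50698331e-05,  1.30723465e-04,  1.25976412e-03,
        1.58246366e-04, -6.88861496e-04]), 'joint_efforts': array([-1.12793503e-03, -5.82697105e+01,  2.93045944e+01,  6.99684396e+00,
        6.78032055e-03, -1.68340212e-04]), 'eef_pos': array([0.26812997, 0.61891905, 0.23661053]), 'ee_rot': array([ 0.07744962,  1.56909355, -1.90225118]), 'force': array([ 0.30590443,  0.19526167, -0.44859434]), 'moment': array([0.00491153, 0.04568618, 0.02193645]), 'width': 0.08743663529932806}
side {'camera_matrix': array([[487.65103436,   0.        , 252.37822351],
       [  0.        , 487.65103436, 192.01614106],
       [  0.        ,   0.        ,   1.        ]]), 'k1': -0.1276358650814451, 'eye': array([ 0.07288183, -1.12688267,  0.82799909]), 'attitude': array([-2.08991517,  0.0073674 , -0.38514848])}
top {'camera_matrix': array([[349.43133988,   0.        , 250.09451208],
       [  0.        , 349.43133988, 190.57722963],
       [  0.        ,   0.        ,   1.        ]]), 'k1': -0.09162502393182541, 'eye': array([0.45243898, 0.03270976, 1.13782126]), 'attitude': array([-3.04340101, -0.00577625, -1.57155592])}
wrist {'camera_matrix': array([[315.40151919,   0.        , 260.67505147],
       [  0.        , 315.40151919, 196.5613556 ],
       [  0.        ,   0.        ,   1.        ]]), 'k1': -0.05127169259741765, 'eye': array([0.33649981, 0.58990882, 0.38405794]), 'attitude': array([ 2.86093217e+00, -2.07212546e-03, -1.97851092e+00])}
```

View pics/side0.png

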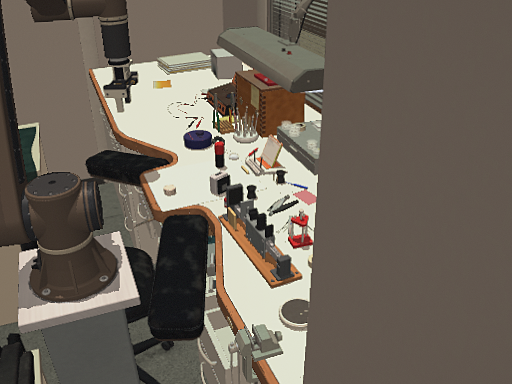

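View pics/top0.png

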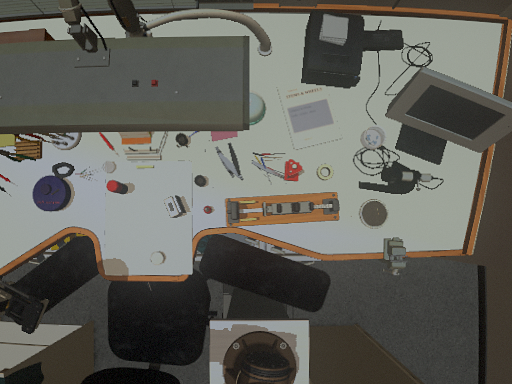

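View pics/wrist0.png

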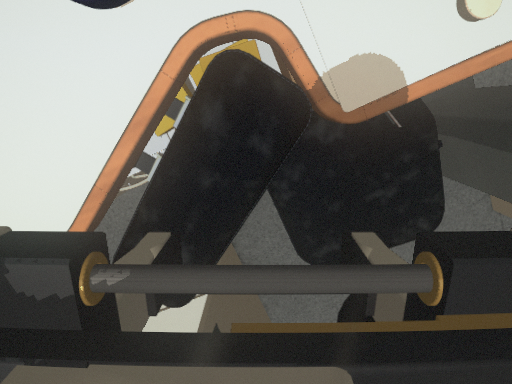

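```bash
cat > h.py <<'E'
import numpy as np, cv2
from scipy.spatial.transform import Rotation as R
from station import arm
def rot(a): return R.from_euler('xyz',a).as_matrix()
def ray(m,u,v):
    K=m['camera_matrix']; xd=(u-K[0,2])/K[0,0]; yd=(v-K[1,2])/K[1,1]
    p=cv2.undistortPoints(np.array([[[float(u),float(v)]]]),K,np.array([m['k1'],0,0,0.]))[0,0]
    return np.array(m['eye']), rot(m['attitude'])@np.array([p[0],p[1],1.])
def onz(m,u,v,z):
    e,d=ray(m,u,v); return e+d*(z-e[2])/d[2]
def tri(m1,p1,m2,p2):
    e1,d1=ray(m1,*p1);e2,d2=ray(m2,*p2)
    d1=d1/np.linalg.norm(d1);d2=d2/np.linalg.norm(d2)
    A=np.stack([d1,-d2],1); s=np.linalg.lstsq(A,e2-e1,rcond=None)[0]
    a=e1+s[0]*d1;b=e2+s[1]*d2
    return (a+b)/2,np.linalg.norm(a-b)
def proj(m,P):
    r=rot(m['attitude']).T@(np.array(P)-m['eye']); x,y=r[0]/r[2],r[1]/r[2]
    f=1+m['k1']*(x*x+y*y);K=m['camera_matrix']
    return np.array([K[0,0]*x*f+K[0,2],K[1,1]*y*f+K[1,2]])
def crop(img,x0,y0,x1,y1,s,name):
    c=cv2.resize(img[y0:y1,x0:x1],None,fx=s,fy=s,interpolation=cv2.INTER_CUBIC)
    for x in range((x0+9)//10*10,x1,10):
        X=int((x-x0)*s); cv2.line(c,(X,0),(X,8 if x%50 else 20),(0,0,255),1)
        if x%20==0: cv2.putText(c,str(x),(X,18),0,.35,(0,0,255),1)
    for y in range((y0+9)//10*10,y1,10):
        Y=int((y-y0)*s); cv2.line(c,(0,Y),(8,Y),(0,0,255),1)
        if y%20==0: cv2.putText(c,str(y),(8,Y+4),0,.35,(0,0,255),1)
    cv2.imwrite('pics/'+name,c)
E
python3 - <<'E'
from h import *
t=cv2.imread('pics/top0.png'); s=cv2.imread('pics/side0.png')
crop(t,150,150,350,250,4,'top0a.png')
crop(t,340,180,420,280,5,'top0b.png')
crop(s,150,130,315,350,2.7,'side0a.png')
E
```

```text
(no output)
```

View pics/top0a.png

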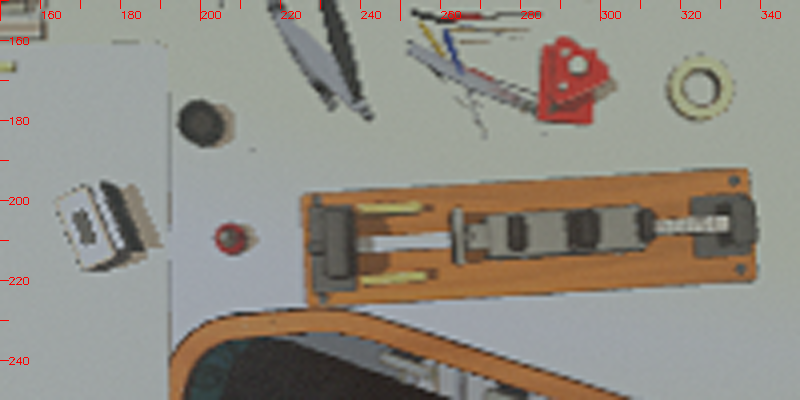

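View pics/side0a.png

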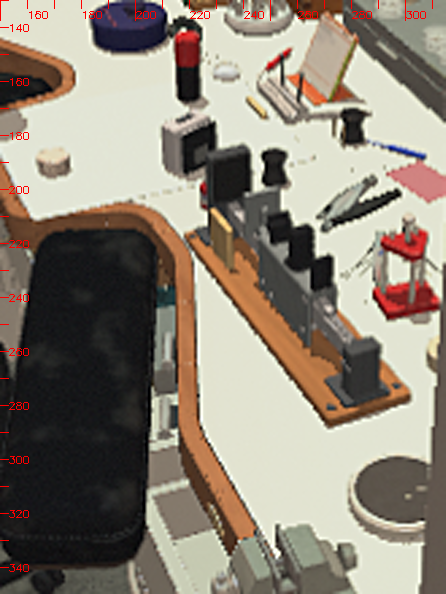

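View pics/top0b.png

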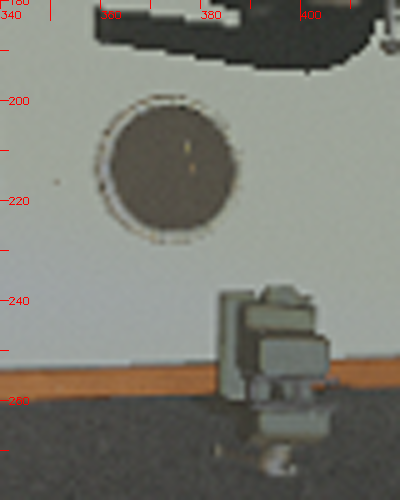

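Run:
```python
from h import *
m=arm.camera_model('top'); s=arm.camera_model('side')
C=[onz(m,*p,0.012)[:2] for p in [(225.5,198.8),(227.5,226.4),(337.2,192.3),(339.4,219.7)]]
print(np.round(C,4))
C=np.array(C); f=(C[0]+C[1])/2; b=(C[2]+C[3])/2
print('len',np.linalg.norm(f-b),'w',np.linalg.norm(C[0]-C[1]),np.linalg.norm(C[2]-C[3]))
d=(f-b)/np.linalg.norm(f-b); o=(f+b)/2+d*0.013
print('clamp origin',o,'yaw',np.arctan2(d[1],d[0]), np.degrees(np.arctan2(d[1],d[0])))
# dish
t=cv2.imread('pics/top0.png')
print('dish rim', onz(m,372.8,213.6,0.019), onz(m,373.5,213.6,.016))
# clock top
for p in [(163.3,199.5),(172,217.5),(171,195.5),(179.5,214.3),(184,212.8),(175.5,195.3)]:
  print(p,onz(m,*p,0.064)[:2])
for p in [(203.5,'loupe')]: pass
print('loupe',onz(m,200.5,180.7,.039),'b1',onz(m,207.7,209.7,.07),'press',onz(m,292,172,.1),'tape',onz(m,325,172,.018))
for n,p,z in [('jaw',(264,209),.12),('trig',(279,208),.117),('handle',(295,207),.128),('rel',(311,205.5),.119)]:
  P=onz(m,*p,z)[:2]; print(n,P,(P-o)@d)
```

```text
[[ 0.5367  0.1056]
 [ 0.4479  0.0987]
 [ 0.5576 -0.2578]
 [ 0.4685 -0.2629]]
len 0.3631071902115737 w 0.08906190840463309 0.08924707403493513
clamp origin [ 0.50193355 -0.06612976] yaw 1.6281860764477059 93.28819044241835
dish rim [ 0.48757708 -0.37157233  0.019     ] [ 0.48765969 -0.37499132  0.016     ]
(163.3, 199.5) [0.53053041 0.29496121]
(172, 217.5) [0.47503197 0.26675605]
(171, 195.5) [0.54295665 0.2711879 ]
(179.5, 214.3) [0.48491655 0.24368481]
(184, 212.8) [0.48955294 0.22983103]
(175.5, 195.3) [0.54358171 0.25717045]
loupe [0.59219331 0.18358295 0.039     ] b1 [0.49890754 0.15611159 0.07      ] press [ 0.61077932 -0.09941943  0.1       ] tape [ 0.62348238 -0.21778872  0.018     ]
jaw [ 0.49875518 -0.01372105] 0.05250472801148294
trig [ 0.50176938 -0.05777746] 0.008347968989049838
handle [ 0.50406922 -0.10328597] -0.037217540113828634
rel [ 0.50884203 -0.15162256] -0.08574830974395342
```

```bash
cat >> h.py <<'E'
def plan(P,zdir_deg):
    """P target TCP world; zdir_deg target heading of tool z (mod 180)"""
    st=arm.get_state(); M=rot(st['ee_rot'])
    d=M.T@(np.array(P)-st['eef_pos'])
    cur=np.degrees(np.arctan2(M[1,2],M[0,2]))
    # twist about tool x (down) => heading decreases
    e=(zdir_deg-cur+90)%180-90
    tw=-e if M[2,0]<0 else e
    print('t %.2f'%st['t'],'pos',np.round(st['eef_pos'],4),'zhead %.2f'%cur,'down',np.round(M[:,0],3),'F',np.round(st['force'],1),'w %.4f'%st['width'])
    print('dx %.4f dy %.4f dz %.4f twist %.2f  (or %.2f)'%(*d,tw,tw-np.sign(tw)*180),'q6 %.2f'%st['q'][5], 'd %.3f'%np.linalg.norm(d))
E
python3 - <<'E'
from h import *
m=arm.camera_model('top'); s=arm.camera_model('side')
print('lamp',tri(m,(248,130),s,(322,92)),tri(m,(248,130),s,(322,75)))
plan([.51,.23,.26],27)
E
```

```text
lamp (array([0.69647362, 0.01562004, 0.39587002]), np.float64(0.08170519364343636)) (array([0.68705859, 0.01342486, 0.44457012]), np.float64(0.09068134808191136))
t 0.15 pos [0.2682 0.619  0.2369] zhead -113.43 down [-0.    -0.001 -1.   ] F [-1.6  0.3 -0.5] w 0.0877
dx -0.0228 dy 0.3765 dz 0.2609 twist 39.57  (or -140.43) q6 -0.29 d 0.459
```

Run:
```python
from h import *
plan([.48,.32,.20],27)
```

```text
t 0.15 pos [0.2682 0.619  0.2369] zhead -113.43 down [-0.    -0.001 -1.   ] F [-1.6  0.3 -0.5] w 0.0877
dx 0.0371 dy 0.3132 dz 0.1901 twist 39.57  (or -140.43) q6 -0.29 d 0.368
```

Emit:
{"op": "jog_arm", "data": {"motion": [{"dx":0.0,"dy":0.313,"dz":0.19,"twist":39.5},{"dx":0.0,"dy":0.313,"dz":0.19,"twist":39.5},{"dx":0.0,"dy":0.313,"dz":0.19,"twist":39.5},{"dx":0.0,"dy":0.313,"dz":0.19,"twist":39.5},{"dx":0.0,"dy":0.313,"dz":0.19,"twist":39.5},{"dx":0.037,"dy":0.313,"dz":0.19,"twist":39.5},{"dx":0.037,"dy":0.313,"dz":0.19,"twist":39.5},{"dx":0.037,"dy":0.313,"dz":0.19,"twist":39.5},{"dx":0.037,"dy":0.313,"dz":0.19,"twist":39.5},{"dx":0.037,"dy":0.313,"dz":0.19,"twist":39.5},{"dx":0.037,"dy":0.313,"dz":0.19,"twist":39.5},{"dx":0.037,"dy":0.313,"dz":0.19,"twist":39.5}]}}

```text
t: 1.15
eef_pos: [0.4802, 0.3204, 0.2005]
ee_rot: [0.05, 1.571, -2.62]
force: [0.0, 1.3, 0.9]
width: 0.0877
```

Run:
```python
from h import *
plan([.48,.32,.20],27)
import pickle
pickle.dump(arm.camera_model('wrist'),open('w1.pkl','wb'))
im=arm.grab_frame('wrist')[:,:,::-1]; cv2.imwrite('pics/w1.png',im)
crop(im,0,0,512,384,1.55,'w1a.png')
```

```text
t 1.15 pos [0.4802 0.3204 0.2005] zhead -152.98 down [-0. -0. -1.] F [0.  1.3 0.9] w 0.0877
dx 0.0005 dy 0.0003 dz 0.0004 twist 0.02  (or -179.98) q6 -0.46 d 0.001
```

View pics/w1a.png

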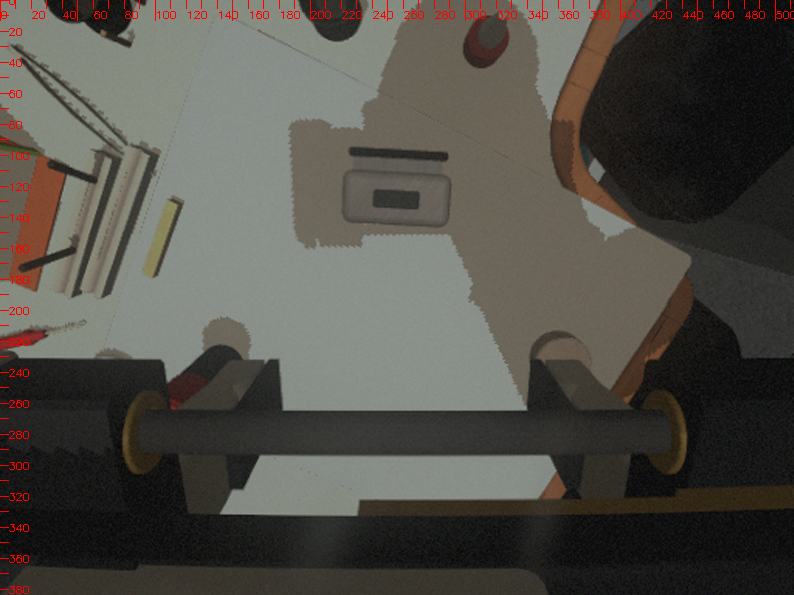

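Run:
```python
from h import *
im=cv2.imread('pics/w1.png'); crop(im,205,85,305,160,7.5,'w1b.png')
```

```text
(no output)
```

View pics/w1b.png

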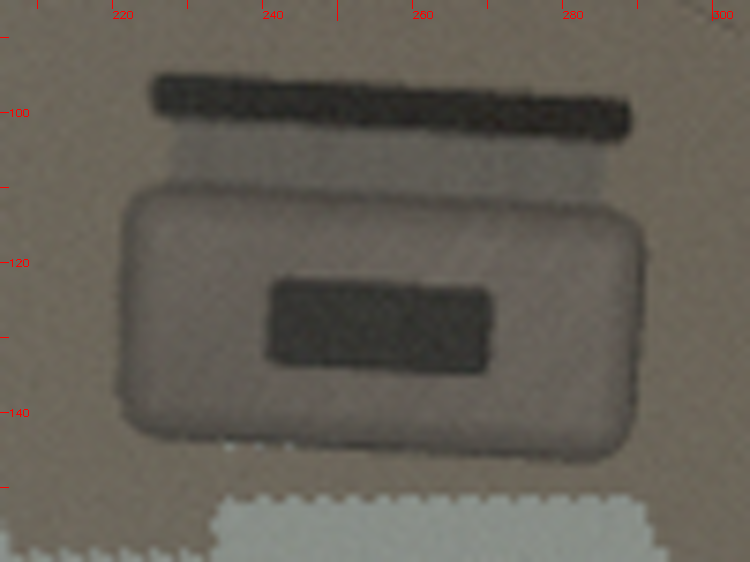

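Run:
```python
from h import *
import pickle; m=pickle.load(open('w1.pkl','rb'))
P=np.array([onz(m,*p,0.064)[:2] for p in [(221.7,109.5),(290.8,112.3),(220,143),(289,146.8)]])
print(np.round(P,4)); c=P.mean(0); print('c',c)
w=(P[0]+P[2]-P[1]-P[3])/2; d=(P[2]+P[3]-P[0]-P[1])/2
print('w',np.linalg.norm(w),np.degrees(np.arctan2(w[1],w[0])),'d',np.linalg.norm(d),np.degrees(np.arctan2(d[1],d[0])))
print('bar',onz(m,255.5,128.7,.066))
b0=onz(m,225.5,97.5,.06);b1=onz(m,289,101,.06);print('bk',np.degrees(np.arctan2(*(b0-b1)[1::-1])))
print('bottle1',onz(m,313,27,.03))
```

```text
[[0.5426 0.2722]
 [0.4879 0.2469]
 [0.5316 0.2991]
 [0.475  0.274 ]]
c [0.50927399 0.27305163]
w 0.06110981828141438 24.36023821786258 d 0.029625190337561256 113.8767676284243
bar [0.50898678 0.27335923 0.066     ]
bk 24.025500504688
bottle1 [0.50308878 0.16894512 0.03      ]
```

Run:
```python
from h import *
plan([.509,.273,.032],24.2)
```

```text
t 1.20 pos [0.4799 0.3211 0.2007] zhead -152.91 down [ 0.  0. -1.] F [ 0.9  0.1 -0.3] w 0.0878
dx 0.1687 dy 0.0561 dz -0.0039 twist 2.89  (or -177.11) q6 -0.46 d 0.178
```

Emit:
{"op": "jog_arm", "data": {"motion": [{"dx":0.0,"dy":0.056,"dz":-0.004,"twist":2.8},{"dx":0.03,"dy":0.056,"dz":-0.004,"twist":2.8},{"dx":0.07,"dy":0.056,"dz":-0.004,"twist":2.8},{"dx":0.11,"dy":0.056,"dz":-0.004,"twist":2.8},{"dx":0.14,"dy":0.056,"dz":-0.004,"twist":2.8},{"dx":0.168,"dy":0.056,"dz":-0.004,"twist":2.8},{"dx":0.168,"dy":0.056,"dz":-0.004,"twist":2.8},{"dx":0.168,"dy":0.056,"dz":-0.004,"twist":2.8}]}}

```text
t: 1.87
eef_pos: [0.5082, 0.2731, 0.0319]
ee_rot: [0.469, 1.568, -2.247]
force: [0.4, 0.5, 1.1]
width: 0.088
```

Emit:
{"op": "jog_arm", "data": {"motion": [{"dx":0},{"dx":0},{"dx":0},{"dx":0},{"dx":0},{"dx":0},{"dx":0},{"dx":0}], "gripper": 0.05, "newtons": 25}}

```text
invalid input
```

Run:
```python
from h import *
plan([.509,.273,.2],3.3)
```

```text
t 1.87 pos [0.5082 0.2731 0.0319] zhead -155.61 down [-0.002 -0.002 -1.   ] F [0.4 0.5 1.1] w 0.0880
dx -0.1681 dy 0.0006 dz -0.0002 twist 21.09  (or -158.91) q6 -0.41 d 0.168
```

Emit:
{"op": "jog_arm", "data": {"motion": [{"dx":0,"dy":0,"dz":0,"twist":0},{"dx":0,"dy":0,"dz":0,"twist":0},{"dx":0,"dy":0,"dz":0,"twist":0},{"dx":0,"dy":0,"dz":0,"twist":0},{"dx":0,"dy":0,"dz":0,"twist":0},{"dx":0,"dy":0,"dz":0,"twist":0},{"dx":0,"dy":0,"dz":0,"twist":0}], "gripper": 0.05, "newtons": 25}}

```text
t: 2.45
eef_pos: [0.5096, 0.2731, 0.0339]
ee_rot: [-2.802, 1.569, 0.764]
force: [-1.6, 0.7, 6.4]
width: 0.0623
```

Run:
```python
from h import *
plan([.497,.12,.22],3.3)
```

```text
t 2.45 pos [0.5096 0.2731 0.0339] zhead -155.72 down [ 0.002  0.001 -1.   ] F [-1.6  0.7  6.4] w 0.0623
dx -0.1863 dy 0.1343 dz 0.0741 twist 20.98  (or -159.02) q6 -0.41 d 0.241
```

Emit:
{"op": "jog_arm", "data": {"motion": [{"dx":-0.03,"dy":0,"dz":0,"twist":0},{"dx":-0.07,"dy":0,"dz":0,"twist":0},{"dx":-0.11,"dy":0,"dz":0,"twist":0},{"dx":-0.15,"dy":0.02,"dz":0.01,"twist":3},{"dx":-0.187,"dy":0.05,"dz":0.03,"twist":10},{"dx":-0.187,"dy":0.08,"dz":0.045,"twist":16},{"dx":-0.187,"dy":0.11,"dz":0.06,"twist":21},{"dx":-0.187,"dy":0.134,"dz":0.074,"twist":21},{"dx":-0.187,"dy":0.134,"dz":0.074,"twist":21},{"dx":-0.187,"dy":0.134,"dz":0.074,"twist":21}]}}

```text
t: 3.28
eef_pos: [0.496, 0.1183, 0.2197]
ee_rot: [-1.431, 1.57, 1.765]
force: [0.2, 0.0, -2.8]
width: 0.062
```

Run:
```python
from h import *
plan([.497,.12,.22],3.3)
import pickle
pickle.dump(arm.camera_model('wrist'),open('w2.pkl','wb'))
im=arm.grab_frame('wrist')[:,:,::-1]; cv2.imwrite('pics/w2.png',im)
crop(im,0,0,512,384,1.55,'w2a.png')
```

```text
t 3.28 pos [0.496  0.1183 0.2197] zhead -176.87 down [-0.     0.001 -1.   ] F [ 0.2  0.  -2.8] w 0.0620
dx -0.0003 dy -0.0016 dz -0.0011 twist -0.17  (or 179.83) q6 -0.56 d 0.002
```

View pics/w2a.png

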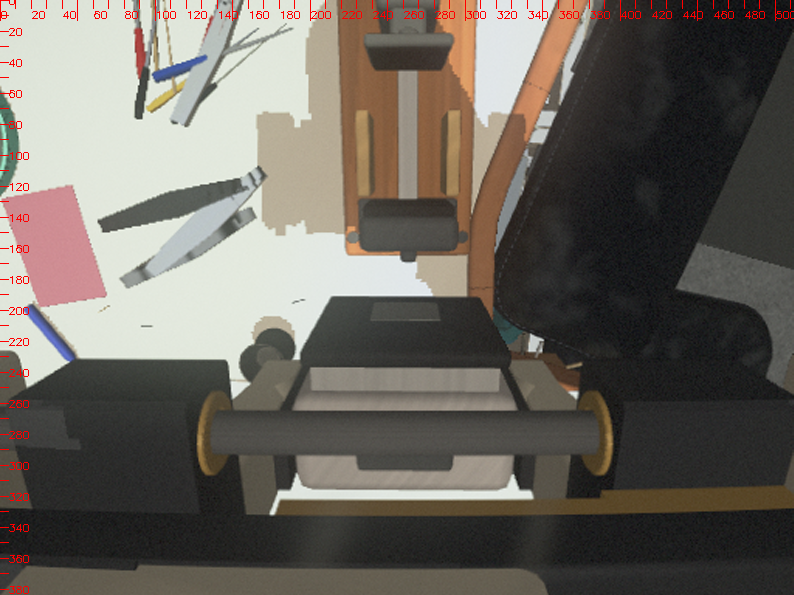

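Run:
```python
from h import *
im=cv2.imread('pics/w2.png'); crop(im,205,0,325,175,4.3,'w2b.png') if 0 else crop(im,210,0,320,100,7,'w2b.png'); crop(im,210,90,320,175,7,'w2c.png')
```

```text
(no output)
```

View pics/w2b.png

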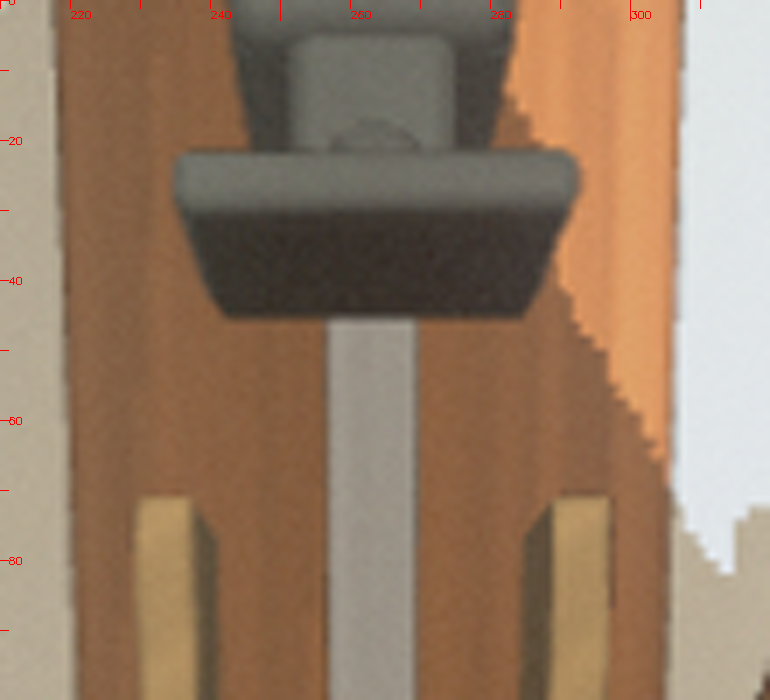

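View pics/w2c.png

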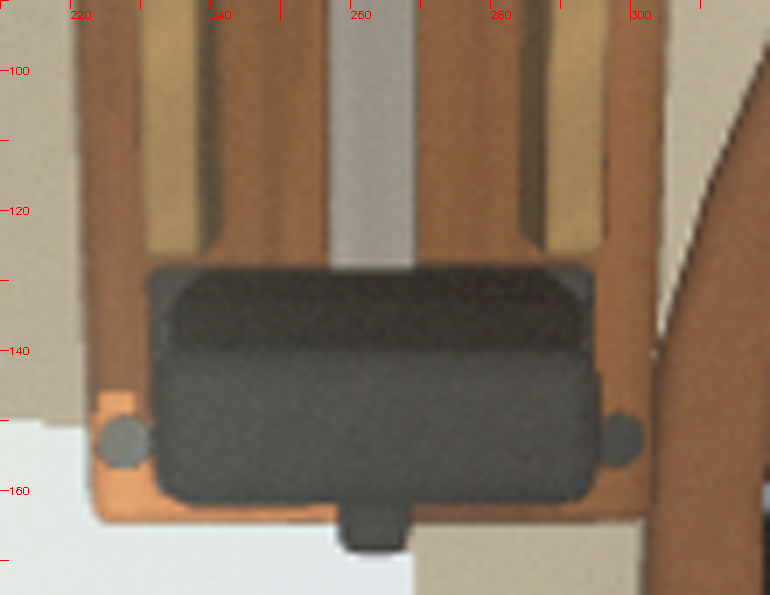

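Run:
```python
from h import *
import pickle; m=pickle.load(open('w2.pkl','rb'))
g=lambda u,v,z: onz(m,u,v,z)[:2]
r0=[g(233.5,71,.064),g(293,71,.064)]; r1=[g(234.8,126.3,.064),g(291.8,126.3,.064)]
A=np.mean(r0,0);B=np.mean(r1,0);d=(B-A)/np.linalg.norm(B-A)
print('rear',A,'front',B,'len',np.linalg.norm(B-A),'head',np.degrees(np.arctan2(d[1],d[0])),'sep',np.linalg.norm(r0[0]-r0[1]),np.linalg.norm(r1[0]-r1[1]))
x=r0[0]-r0[1];print('cross',np.degrees(np.arctan2(x[1],x[0]))+90)
b0=g(263,46,.062);b1=g(262.9,127,.062);bd=b1-b0;print('bar',b0,b1,np.degrees(np.arctan2(bd[1],bd[0])))
bl=[g(218.3,10,.012),g(222.3,155,.012)];q=bl[1]-bl[0];print('board L',np.degrees(np.arctan2(q[1],q[0])))
bl=[g(307,10,.012),g(304,120,.012)];q=bl[1]-bl[0];print('board R',np.degrees(np.arctan2(q[1],q[0])))
for a,y in [(93,0),(92.5,0),(93.3,0)]:
  D=np.array([np.cos(np.radians(a)),np.sin(np.radians(a))]); c=(A+B)/2; o=c-.099*D
  print(a,'origin',o,'pos105',o+.105*D)
  j=(g(263.8,30,.120)-o)@D; print('jawface',j,'head',j-.02)
```

```text
rear [0.49900995 0.01316306] front [0.49611608 0.06231875] len 0.049240807372352945 head 93.36919987118978 sep 0.053792910968565505 0.053706939982621084
cross 93.22299184177065
bar [ 0.50045525 -0.00818569] [0.49643572 0.0631398 ] 93.22547091706784
board L 93.10590555683243
board R 93.43468739368934
93 origin [ 0.50274428 -0.06112342] pos105 [0.497249   0.04373268]
jawface 0.05216129480371752 head 0.032161294803717516
92.5 origin [ 0.50188134 -0.06116487] pos105 [0.4973013  0.04373519]
jawface 0.05216630232356765 head 0.03216630232356765
93.3 origin [ 0.50326186 -0.06109493] pos105 [0.49721763 0.04373096]
jawface 0.05216000241409864 head 0.03216000241409864
```

Run:
```python
from h import *
plan([.4973,.0427,.098],3.3)
```

```text
t 3.33 pos [0.4964 0.1193 0.2197] zhead -176.80 down [ 0.  0. -1.] F [ 0.1  1.2 -3.3] w 0.0619
dx 0.1216 dy 0.0766 dz 0.0034 twist -0.10  (or 179.90) q6 -0.56 d 0.144
```

Emit:
{"op": "jog_arm", "data": {"motion": [{"dx":0,"dy":0.03,"dz":0.003,"twist":0},{"dx":0,"dy":0.06,"dz":0.003,"twist":0},{"dx":0,"dy":0.077,"dz":0.003,"twist":0},{"dx":0.01,"dy":0.077,"dz":0.003,"twist":0},{"dx":0.04,"dy":0.077,"dz":0.003,"twist":0},{"dx":0.07,"dy":0.077,"dz":0.003,"twist":0},{"dx":0.095,"dy":0.077,"dz":0.003,"twist":0},{"dx":0.11,"dy":0.077,"dz":0.003,"twist":0},{"dx":0.115,"dy":0.077,"dz":0.003,"twist":0},{"dx":0.117,"dy":0.077,"dz":0.003,"twist":0},{"dx":0.117,"dy":0.077,"dz":0.003,"twist":0}]}}

```text
t: 4.25
eef_pos: [0.4985, 0.0436, 0.1026]
ee_rot: [0.912, 1.57, -2.171]
force: [-0.4, 0.3, -3.0]
width: 0.0619
```

Run:
```python
from h import *
plan([.4973,.0427,.098],3.3)
import pickle
pickle.dump(arm.camera_model('wrist'),open('w3.pkl','wb'))
im=arm.grab_frame('wrist')[:,:,::-1]; cv2.imwrite('pics/w3.png',im)
crop(im,0,0,512,384,1.55,'w3a.png')
im=arm.grab_frame('side')[:,:,::-1]; cv2.imwrite('pics/s3.png',im)
crop(im,200,150,310,300,4,'s3a.png')
```

```text
t 4.25 pos [0.4985 0.0436 0.1026] zhead -176.66 down [-0. -0. -1.] F [-0.4  0.3 -3. ] w 0.0619
dx 0.0046 dy 0.0008 dz 0.0012 twist 0.04  (or -179.96) q6 -0.42 d 0.005
```

View pics/w3a.png

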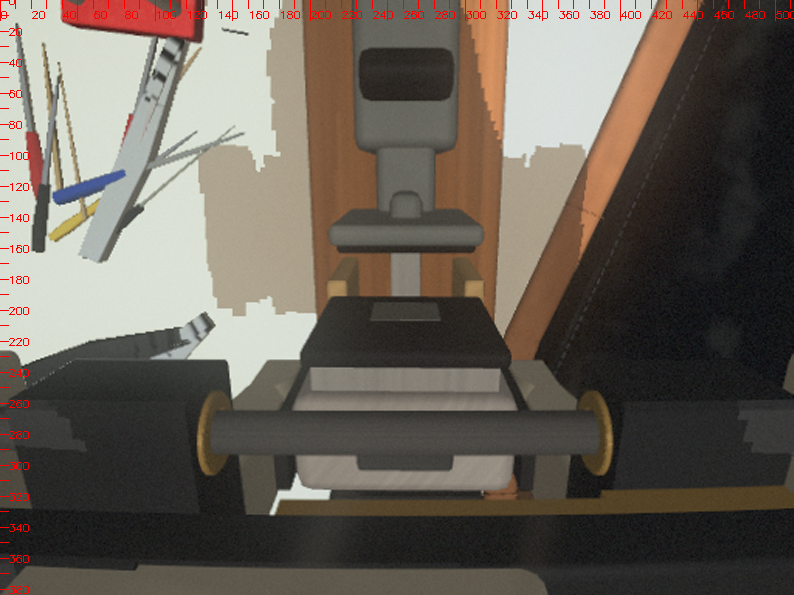

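View pics/s3a.png

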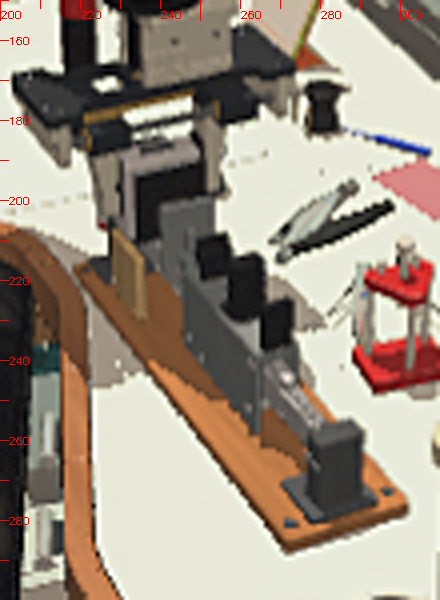

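Emit:
{"op": "jog_arm", "data": {"motion": [{"dx":0.002,"dy":0.0,"dz":0.0,"twist":0},{"dx":0.004,"dy":0.0,"dz":0.0,"twist":0},{"dx":0.004,"dy":0.0,"dz":0.0,"twist":0},{"dx":0.004,"dy":0.0,"dz":0.0,"twist":0}]}}

```text
t: 4.68
eef_pos: [0.4981, 0.0429, 0.0988]
ee_rot: [-2.742, 1.57, 0.457]
force: [-0.2, -0.2, -2.8]
width: 0.0619
```

Emit:
{"op": "jog_arm", "data": {"motion": [{"dx":0.001,"dy":0.0,"dz":0.0,"twist":0},{"dx":0.002,"dy":0.0,"dz":0.0,"twist":0},{"dx":0.002,"dy":0.0,"dz":0.0,"twist":0}]}}

```text
t: 4.93
eef_pos: [0.498, 0.0428, 0.0964]
ee_rot: [0.188, 1.571, -2.897]
force: [-0.4, -0.2, -3.4]
width: 0.062
```

Emit:
{"op": "jog_arm", "data": {"motion": [{"dx":0.001,"dy":0.0,"dz":0.0,"twist":0},{"dx":0.002,"dy":0.0,"dz":0.0,"twist":0},{"dx":0.002,"dy":0.0,"dz":0.0,"twist":0}]}}

```text
t: 5.18
eef_pos: [0.4981, 0.0428, 0.0959]
ee_rot: [2.432, 1.57, -0.652]
force: [-7.0, 0.2, 13.1]
width: 0.0616
```

Emit:
{"op": "jog_arm", "data": {"motion": [{"dx":-0.001,"dy":0.0,"dz":0.0,"twist":0},{"dx":-0.001,"dy":0.0,"dz":0.0,"twist":0}]}}

```text
t: 5.35
eef_pos: [0.4984, 0.043, 0.096]
ee_rot: [-2.853, 1.57, 0.346]
force: [-3.2, 0.7, 6.2]
width: 0.0614
```

Emit:
{"op": "jog_arm", "data": {"motion": [{"dx":0,"dy":0.0,"dz":0.0,"twist":0},{"dx":0,"dy":0.0,"dz":0.0,"twist":0},{"dx":0,"dy":0.0,"dz":0.0,"twist":0},{"dx":0,"dy":0.0,"dz":0.0,"twist":0},{"dx":0,"dy":0.0,"dz":0.0,"twist":0},{"dx":0,"dy":0.0,"dz":0.0,"twist":0}], "gripper": 0.0876}}

```text
t: 5.85
eef_pos: [0.4981, 0.0429, 0.0955]
ee_rot: [1.074, 1.571, -2.01]
force: [0.2, -0.1, 0.2]
width: 0.0869
```

Emit:
{"op": "jog_arm", "data": {"motion": [{"dx":-0.03,"dy":0.0,"dz":0.0,"twist":0},{"dx":-0.07,"dy":0.0,"dz":0.0,"twist":0},{"dx":-0.1,"dy":0.0,"dz":0.0,"twist":0},{"dx":-0.1,"dy":-0.02,"dz":0.0,"twist":0},{"dx":-0.1,"dy":-0.04,"dz":0.0,"twist":0},{"dx":-0.1,"dy":-0.04,"dz":0.0,"twist":0}]}}

```text
t: 6.35
eef_pos: [0.4963, 0.085, 0.1964]
ee_rot: [-2.558, 1.568, 0.641]
force: [-0.0, -0.2, -0.3]
width: 0.0877
```

Run:
```python
from h import *
plan([.4973,.0427,.098],3.3)
import pickle
pickle.dump(arm.camera_model('wrist'),open('w4.pkl','wb'))
im=arm.grab_frame('wrist')[:,:,::-1]; cv2.imwrite('pics/w4.png',im)
crop(im,0,0,512,384,1.55,'w4a.png')
```

```text
t 6.35 pos [0.4963 0.085  0.1964] zhead -176.68 down [ 0.002  0.002 -1.   ] F [-0.  -0.2 -0.3] w 0.0877
dx 0.0984 dy 0.0424 dz 0.0017 twist 0.02  (or -179.98) q6 -0.50 d 0.107
```

View pics/w4a.png

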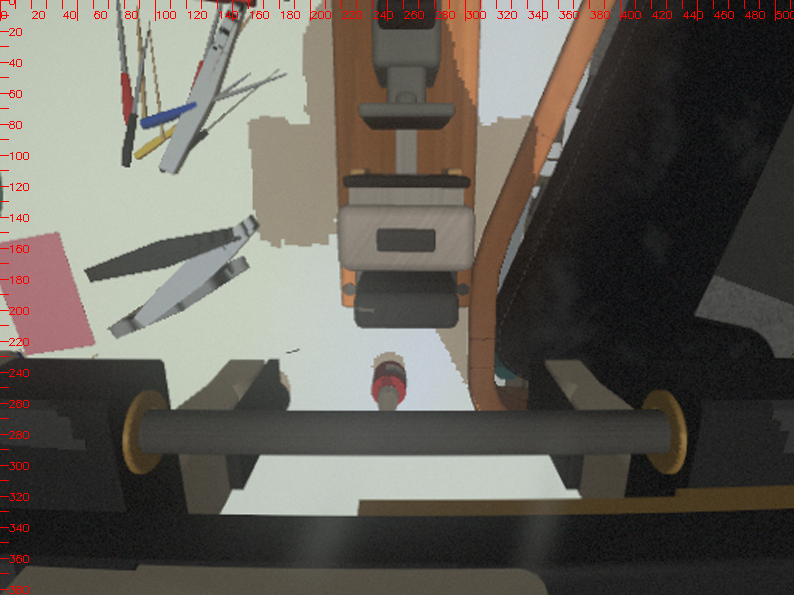

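Run:
```python
from h import *
import pickle; m=pickle.load(open('w4.pkl','rb'))
o=np.array([.5033,-.0611]);D=np.array([-.0576,.9983]);N=np.array([-.9983,-.0576])
def c(u,v,z): P=onz(m,u,v,z)[:2]-o; return np.round([P@D,P@N],4)
print('clock bar',c(261.5,154,.130),'L/R',c(219,150,.128),c(305.5,150,.128))
print('jaw face',c(262.5,77.5,.12),'back',c(262,113.5,.125))
plan([.5046,-.0829,.2],93.3)
```

```text
clock bar [ 0.1034 -0.0006] L/R [ 0.101  -0.0297] [0.1009 0.0295]
jaw face [ 0.0534 -0.    ] back [ 0.0768 -0.0003]
t 6.40 pos [0.4959 0.084  0.1959] zhead -176.63 down [ 0.001  0.001 -1.   ] F [-0.3  0.5 -0.3] w 0.0876
dx -0.0042 dy 0.1671 dz 0.0011 twist -89.93  (or 90.07) q6 -0.50 d 0.167
```

Emit:
{"op": "jog_arm", "data": {"motion": [{"dx":0,"dy":0.167,"dz":0.001,"twist":-90},{"dx":0,"dy":0.167,"dz":0.001,"twist":-90},{"dx":0,"dy":0.167,"dz":0.001,"twist":-90},{"dx":0,"dy":0.167,"dz":0.001,"twist":-90},{"dx":0,"dy":0.167,"dz":0.001,"twist":-90},{"dx":0,"dy":0.167,"dz":0.001,"twist":-90},{"dx":0,"dy":0.167,"dz":0.001,"twist":-90},{"dx":0,"dy":0.167,"dz":0.001,"twist":-90},{"dx":0,"dy":0.167,"dz":0.001,"twist":-90},{"dx":0,"dy":0.167,"dz":0.001,"twist":-90},{"dx":0,"dy":0.167,"dz":0.001,"twist":-90},{"dx":0,"dy":0.167,"dz":0.001,"twist":-90},{"dx":0,"dy":0.167,"dz":0.001,"twist":-90},{"dx":0,"dy":0.167,"dz":0.001,"twist":-90},{"dx":0,"dy":0.167,"dz":0.001,"twist":-90}], "gripper": 0.077}}

```text
t: 7.65
eef_pos: [0.5041, -0.0843, 0.1953]
ee_rot: [-1.336, 1.57, -2.853]
force: [-0.2, -0.4, 0.1]
width: 0.077
```

Run:
```python
from h import *
plan([.5046,-.0829,.1],93.3)
import pickle
pickle.dump(arm.camera_model('wrist'),open('w5.pkl','wb'))
im=arm.grab_frame('wrist')[:,:,::-1]; cv2.imwrite('pics/w5.png',im)
crop(im,0,0,512,384,1.55,'w5a.png')
```

```text
t 7.65 pos [ 0.5041 -0.0843  0.1953] zhead -86.92 down [-0.001 -0.    -1.   ] F [-0.2 -0.4  0.1] w 0.0770
dx 0.0953 dy 0.0006 dz -0.0014 twist -0.22  (or 179.78) q6 1.41 d 0.095
```

View pics/w5a.png

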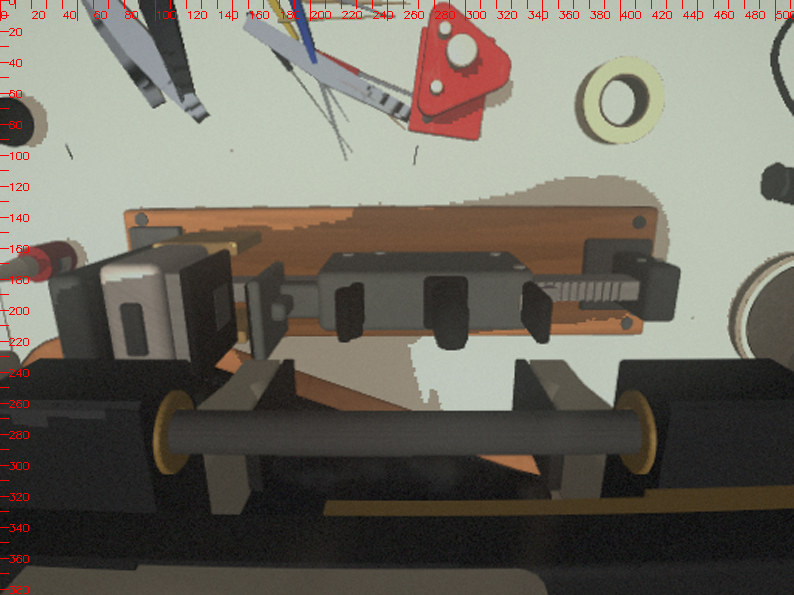

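Run:
```python
from h import *
im=cv2.imread('pics/w5.png'); crop(im,150,150,370,240,3.6,'w5b.png')
```

```text
(no output)
```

View pics/w5b.png

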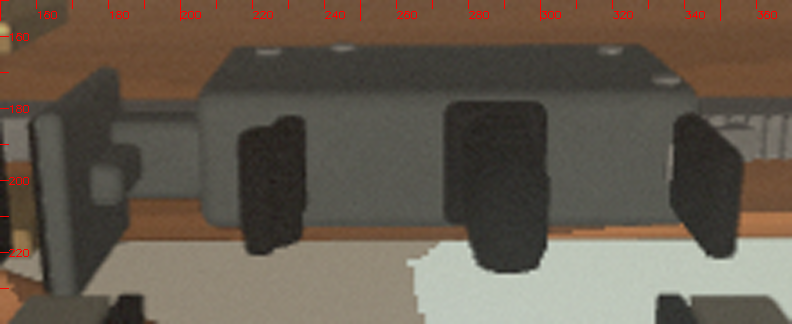

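Run:
```python
from h import *
import pickle; m=pickle.load(open('w5.pkl','rb'))
o=np.array([.5033,-.0611]);D=np.array([-.0576,.9983]);N=np.array([-.9983,-.0576])
def c(u,v,z): P=onz(m,u,v,z)[:2]-o; return np.round([P@D,P@N],4)
print('handle',c(279,210,.128),c(299.5,210,.128),'trig top',c(215,205,.117),'rel rear top',c(354,208,.119),'jaw',c(156.5,205,.12),c(168,205,.12))
st=arm.get_state();P=st['eef_pos'][:2]-o;print('tcp',P@D,P@N)
```

```text
handle [-0.0361 -0.0018] [-0.0508 -0.0018] trig top [ 0.0113 -0.0022] rel rear top [-0.0929 -0.0002] jaw [ 0.0546 -0.0033] [ 0.0459 -0.0033]
tcp -0.023147022256488327 0.0004877057403438963
```

Emit:
{"op": "jog_arm", "data": {"motion": [{"dx":0.03,"dy":0.0,"dz":-0.003,"twist":0},{"dx":0.05,"dy":0.0,"dz":-0.003,"twist":0},{"dx":0.07,"dy":0.0,"dz":-0.003,"twist":0},{"dx":0.085,"dy":0.0,"dz":-0.003,"twist":0},{"dx":0.095,"dy":0.0,"dz":-0.003,"twist":0},{"dx":0.095,"dy":0.0,"dz":-0.003,"twist":0},{"dx":0.095,"dy":0.0,"dz":-0.003,"twist":0}]}}

```text
t: 8.28
eef_pos: [0.5042, -0.0811, 0.1006]
ee_rot: [-1.141, 1.57, -2.655]
force: [-0.2, -0.6, 0.2]
width: 0.0774
```

Run:
```python
from h import *
plan([.5046,-.0829,.1],93.3)
import pickle
pickle.dump(arm.camera_model('wrist'),open('w6.pkl','wb'))
im=arm.grab_frame('wrist')[:,:,::-1]; cv2.imwrite('pics/w6.png',im)
crop(im,0,0,512,384,1.55,'w6a.png')
```

```text
t 8.28 pos [ 0.5042 -0.0811  0.1006] zhead -86.80 down [-0.001 -0.    -1.   ] F [-0.2 -0.6  0.2] w 0.0774
dx 0.0006 dy 0.0003 dz 0.0019 twist -0.10  (or 179.90) q6 1.40 d 0.002
```

View pics/w6a.png

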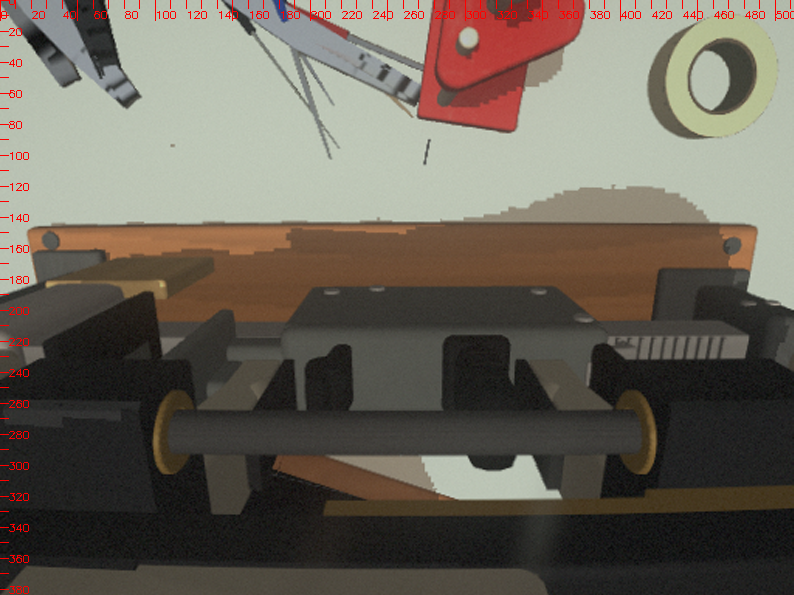

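Emit:
{"op": "jog_arm", "data": {"motion": [{"dx":0,"dy":0.0,"dz":0.0,"twist":0},{"dx":0,"dy":0.0,"dz":0.0,"twist":0},{"dx":0,"dy":0.0,"dz":0.0,"twist":0},{"dx":0,"dy":0.0,"dz":0.0,"twist":0},{"dx":0,"dy":0.0,"dz":0.0,"twist":0},{"dx":0,"dy":0.0,"dz":0.0,"twist":0},{"dx":0,"dy":0.0,"dz":0.0,"twist":0},{"dx":0,"dy":0.0,"dz":0.0,"twist":0}], "gripper": 0.036, "newtons": 25}}

```text
t: 9.0
eef_pos: [0.5048, -0.0816, 0.1015]
ee_rot: [1.067, 1.569, -0.447]
force: [1.1, -5.6, 1.5]
width: 0.0368
```

Run:
```python
from h import *
plan([.5046,-.0829,.1],93.3)
im=arm.grab_frame('wrist')[:,:,::-1]; cv2.imwrite('pics/w7.png',im)
crop(im,0,0,512,384,1.55,'w7a.png')
```

```text
t 9.00 pos [ 0.5048 -0.0816  0.1015] zhead -86.72 down [ 0.002 -0.001 -1.   ] F [ 1.1 -5.6  1.5] w 0.0368
dx 0.0015 dy -0.0003 dz 0.0013 twist -0.02  (or 179.98) q6 1.40 d 0.002
```

View pics/w7a.png

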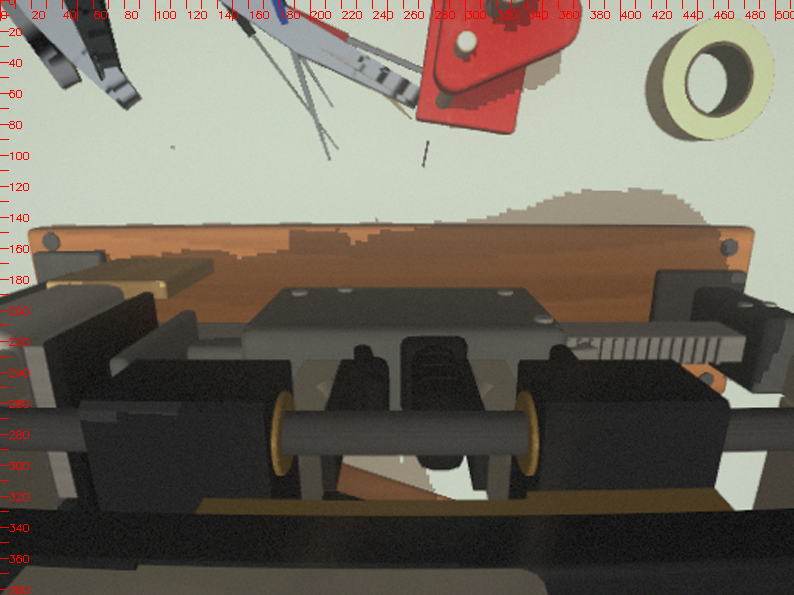

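Emit:
{"op": "jog_arm", "data": {"motion": [{"dx":0,"dy":0.0,"dz":0.0,"twist":0},{"dx":0,"dy":0.0,"dz":-0.004,"twist":0},{"dx":0,"dy":0.0,"dz":-0.008,"twist":0},{"dx":0,"dy":0.0,"dz":-0.008,"twist":0}], "gripper": 0.057}}

```text
t: 9.38
eef_pos: [0.5043, -0.0725, 0.1011]
ee_rot: [1.626, 1.569, 0.113]
force: [0.4, 1.4, 0.4]
width: 0.0553
```

Emit:
{"op": "jog_arm", "data": {"motion": [{"dx":0,"dy":0.0,"dz":0.0,"twist":0},{"dx":0,"dy":0.0,"dz":-0.003,"twist":0},{"dx":0,"dy":0.0,"dz":-0.007,"twist":0},{"dx":0,"dy":0.0,"dz":-0.007,"twist":0},{"dx":0,"dy":0.0,"dz":-0.007,"twist":0}], "gripper": 0.077}}

```text
t: 9.8
eef_pos: [0.503, -0.0657, 0.1004]
ee_rot: [-1.429, 1.57, -2.942]
force: [-0.2, -0.1, 0.8]
width: 0.0765
```

Run:
```python
from h import *
plan([.5046,-.0829,.1],93.3)
im=arm.grab_frame('wrist')[:,:,::-1]; cv2.imwrite('pics/w8.png',im)
crop(im,0,0,512,384,1.55,'w8a.png')
```

```text
t 9.80 pos [ 0.503  -0.0657  0.1004] zhead -86.69 down [-0.001 -0.    -1.   ] F [-0.2 -0.1  0.8] w 0.0765
dx 0.0004 dy 0.0006 dz 0.0172 twist 0.01  (or -179.99) q6 1.37 d 0.017
```

View pics/w8a.png

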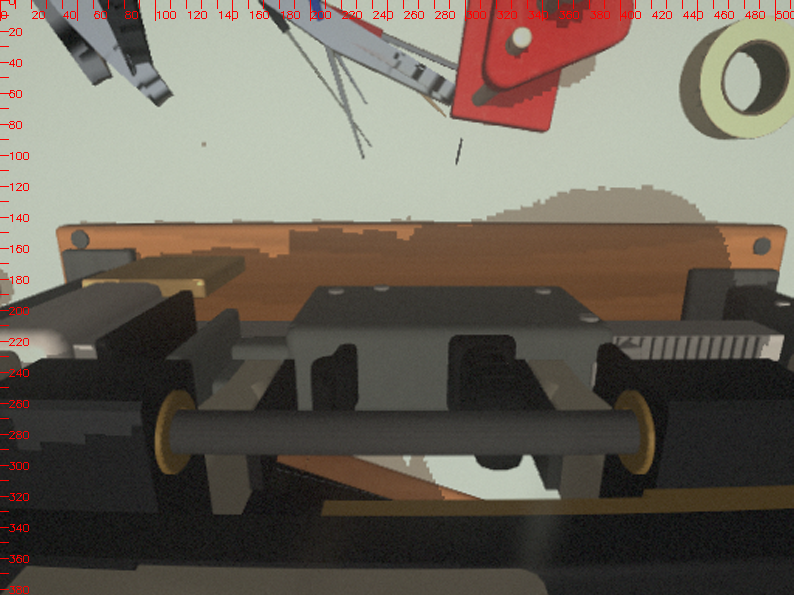

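Emit:
{"op": "jog_arm", "data": {"motion": [{"dx":0,"dy":0.0,"dz":0.0,"twist":0},{"dx":0,"dy":0.0,"dz":0.0,"twist":0},{"dx":0,"dy":0.0,"dz":0.0,"twist":0},{"dx":0,"dy":0.0,"dz":0.0,"twist":0},{"dx":0,"dy":0.0,"dz":0.0,"twist":0},{"dx":0,"dy":0.0,"dz":0.0,"twist":0},{"dx":0,"dy":0.0,"dz":0.0,"twist":0},{"dx":0,"dy":0.0,"dz":0.0,"twist":0}], "gripper": 0.036, "newtons": 35}}

```text
t: 10.52
eef_pos: [0.5033, -0.0674, 0.1005]
ee_rot: [-0.32, 1.569, -1.833]
force: [3.7, -12.0, -4.4]
width: 0.0368
```

Run:
```python
from h import *
plan([.5046,-.0829,.1],93.3)
im=arm.grab_frame('wrist')[:,:,::-1]; cv2.imwrite('pics/w9.png',im)
crop(im,0,0,512,384,1.55,'w9a.png')
```

```text
t 10.52 pos [ 0.5033 -0.0674  0.1005] zhead -86.72 down [-0.    -0.002 -1.   ] F [  3.7 -12.   -4.4] w 0.0368
dx 0.0006 dy 0.0005 dz 0.0155 twist -0.02  (or 179.98) q6 1.37 d 0.016
```

View pics/w9a.png

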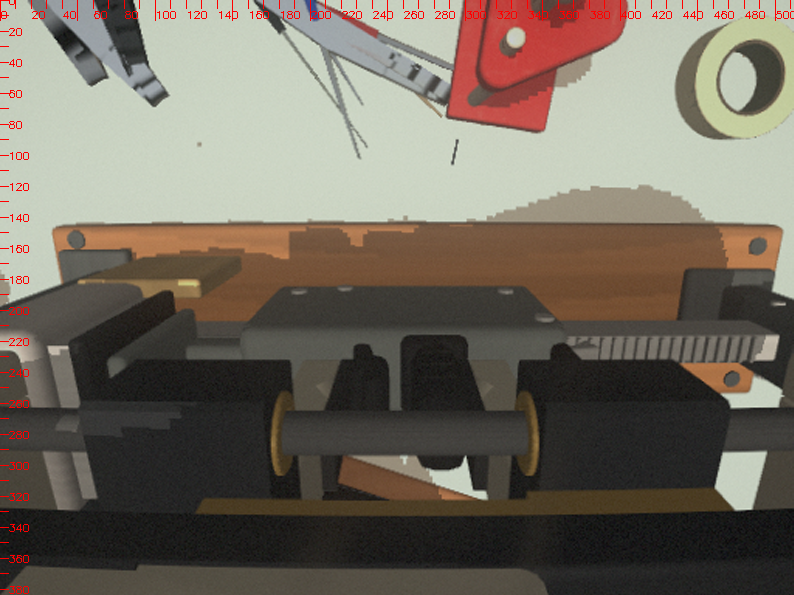

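Emit:
{"op": "jog_arm", "data": {"motion": [{"dx":0,"dy":0.0,"dz":0.0,"twist":0},{"dx":0,"dy":0.0,"dz":-0.004,"twist":0},{"dx":0,"dy":0.0,"dz":-0.008,"twist":0},{"dx":0,"dy":0.0,"dz":-0.008,"twist":0}], "gripper": 0.057}}

```text
t: 10.9
eef_pos: [0.5027, -0.0585, 0.1004]
ee_rot: [-0.496, 1.57, -2.01]
force: [0.8, 0.9, -0.2]
width: 0.0549
```

Emit:
{"op": "jog_arm", "data": {"motion": [{"dx":0,"dy":0.0,"dz":0.0,"twist":0},{"dx":0,"dy":0.0,"dz":-0.003,"twist":0},{"dx":0,"dy":0.0,"dz":-0.005,"twist":0},{"dx":0,"dy":0.0,"dz":-0.005,"twist":0},{"dx":0,"dy":0.0,"dz":-0.005,"twist":0}], "gripper": 0.077}}

```text
t: 11.32
eef_pos: [0.5028, -0.0527, 0.1008]
ee_rot: [1.447, 1.57, -0.066]
force: [-0.3, -0.1, 0.6]
width: 0.0763
```

Run:
```python
from h import *
plan([.5046,-.0829,.1],93.3)
im=arm.grab_frame('wrist')[:,:,::-1]; cv2.imwrite('pics/w10.png',im)
crop(im,0,0,512,384,1.55,'w10a.png')
im=arm.grab_frame('side')[:,:,::-1]; cv2.imwrite('pics/s10.png',im)
crop(im,200,150,310,300,4,'s10a.png')
```

```text
t 11.32 pos [ 0.5028 -0.0527  0.1008] zhead -86.69 down [ 0. -0. -1.] F [-0.3 -0.1  0.6] w 0.0763
dx 0.0008 dy 0.0001 dz 0.0303 twist 0.01  (or -179.99) q6 1.34 d 0.030
```

View pics/w10a.png

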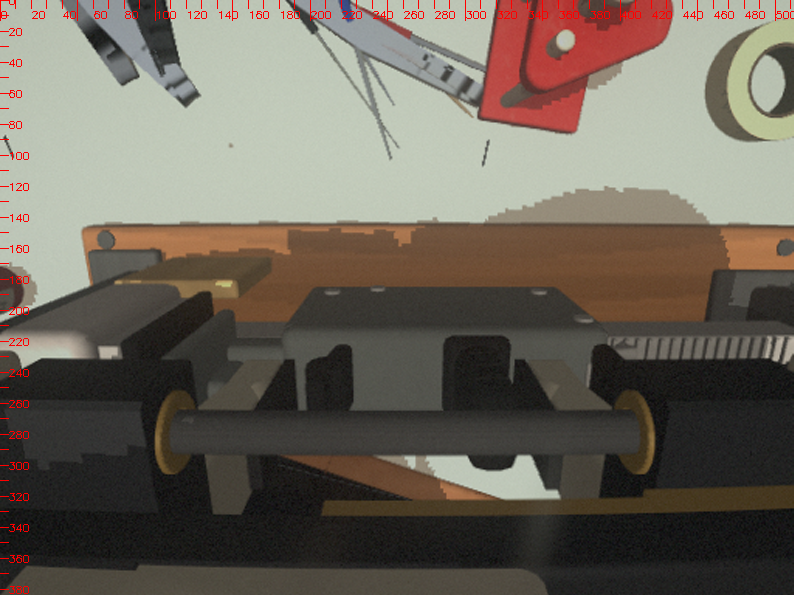

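View pics/s10a.png

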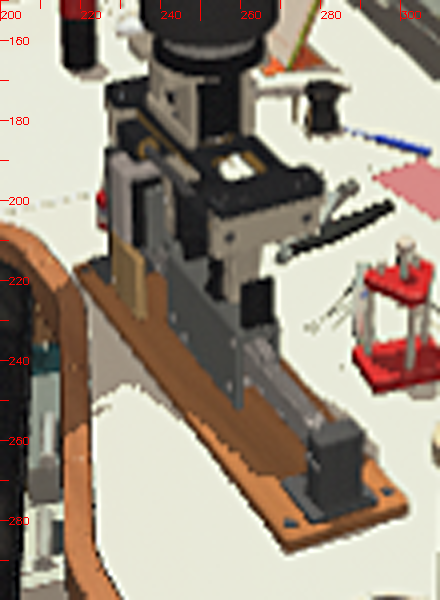

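Emit:
{"op": "jog_arm", "data": {"motion": [{"dx":0,"dy":0.0,"dz":0.0,"twist":0},{"dx":0,"dy":0.0,"dz":0.0,"twist":0},{"dx":0,"dy":0.0,"dz":0.0,"twist":0},{"dx":0,"dy":0.0,"dz":0.0,"twist":0},{"dx":0,"dy":0.0,"dz":0.0,"twist":0},{"dx":0,"dy":0.0,"dz":0.0,"twist":0}], "gripper": 0.05}}

```text
t: 11.92
eef_pos: [0.5027, -0.0554, 0.1006]
ee_rot: [-0.14, 1.568, -1.654]
force: [3.6, -17.3, -3.7]
width: 0.0512
```

Emit:
{"op": "jog_arm", "data": {"motion": [{"dx":0,"dy":0.0,"dz":0.001,"twist":0},{"dx":0,"dy":0.0,"dz":0.002,"twist":0},{"dx":0,"dy":0.0,"dz":0.003,"twist":0},{"dx":0,"dy":0.0,"dz":0.003,"twist":0},{"dx":0,"dy":0.0,"dz":0.003,"twist":0}], "gripper": 0.04}}

```text
t: 12.33
eef_pos: [0.5028, -0.0559, 0.1007]
ee_rot: [2.199, 1.571, 0.685]
force: [-0.8, -0.6, 2.3]
width: 0.0452
```

Run:
```python
from h import *
plan([.5046,-.0829,.1],93.3)
im=arm.grab_frame('wrist')[:,:,::-1]; cv2.imwrite('pics/w11.png',im)
crop(im,0,0,512,384,1.55,'w11a.png')
im=arm.grab_frame('top')[:,:,::-1]; cv2.imwrite('pics/t11.png',im)
crop(im,215,170,345,235,6,'t11a.png')
```

```text
t 12.33 pos [ 0.5028 -0.0559  0.1007] zhead -86.72 down [ 0.  0. -1.] F [-0.8 -0.6  2.3] w 0.0452
dx 0.0007 dy 0.0003 dz 0.0271 twist -0.02  (or 179.98) q6 1.35 d 0.027
```

View pics/w11a.png

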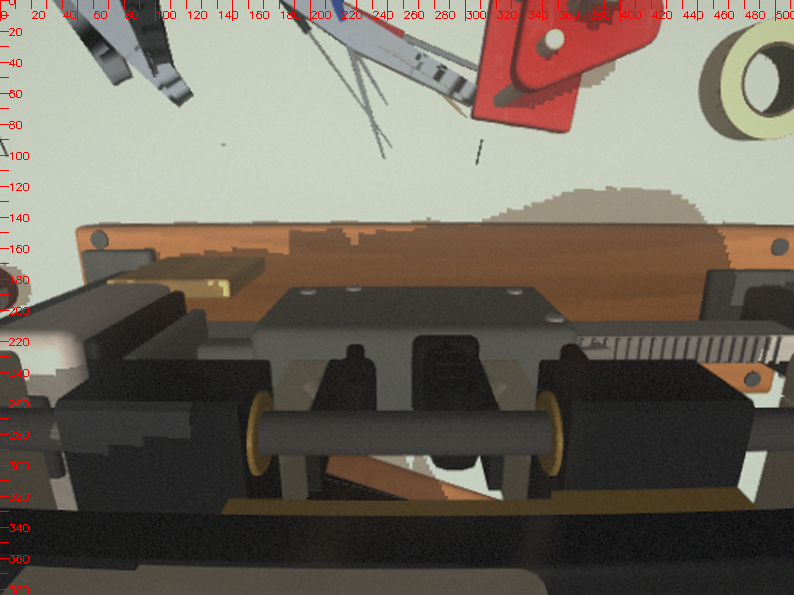

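View pics/t11a.png

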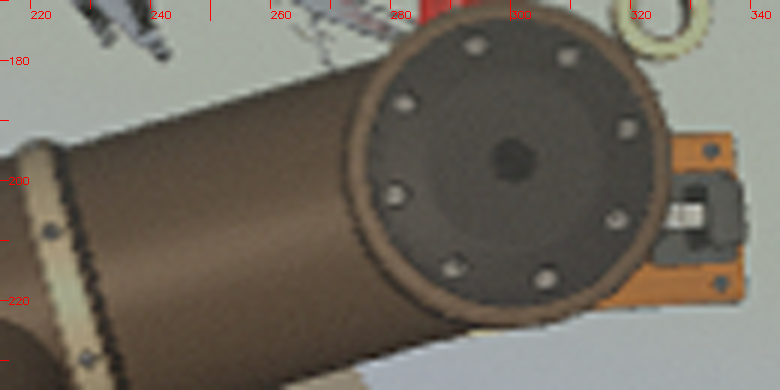

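Emit:
{"op": "jog_arm", "data": {"motion": [{"dx":0,"dy":0.0,"dz":0.0,"twist":0},{"dx":0,"dy":0.0,"dz":0.0,"twist":0},{"dx":0,"dy":0.0,"dz":0.0,"twist":0},{"dx":0,"dy":0.0,"dz":0.0,"twist":0},{"dx":0,"dy":0.0,"dz":0.0,"twist":0}], "gripper": 0.036, "newtons": 40}}

```text
t: 12.85
eef_pos: [0.5028, -0.056, 0.1007]
ee_rot: [0.159, 1.571, -1.355]
force: [-2.2, -1.9, 6.5]
width: 0.0448
```

Emit:
{"op": "jog_arm", "data": {"motion": [{"dx":0,"dy":0.0,"dz":0.0,"twist":0},{"dx":0,"dy":0.0,"dz":0.0,"twist":0},{"dx":0,"dy":0.0,"dz":0.0,"twist":0}], "gripper": 0.036, "newtons": 50}}

```text
t: 13.1
eef_pos: [0.5028, -0.0563, 0.1007]
ee_rot: [-0.098, 1.57, -1.612]
force: [-1.3, -5.3, 4.5]
width: 0.0437
```

Run:
```python
from h import *
im=arm.grab_frame('wrist')[:,:,::-1]; cv2.imwrite('pics/w12.png',im)
crop(im,0,170,200,240,4,'w12a.png')
crop(cv2.imread('pics/w10.png'),0,170,200,240,4,'w10b.png')
```

```text
(no output)
```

View pics/w12a.png

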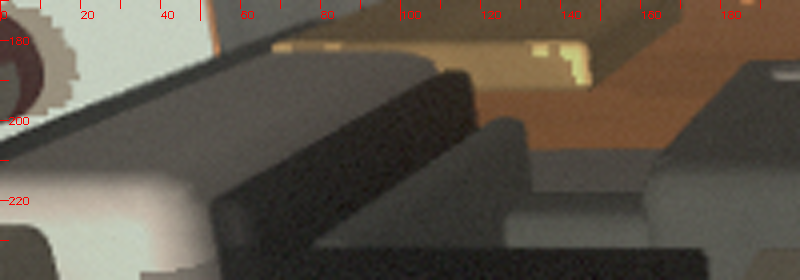

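View pics/w10b.png

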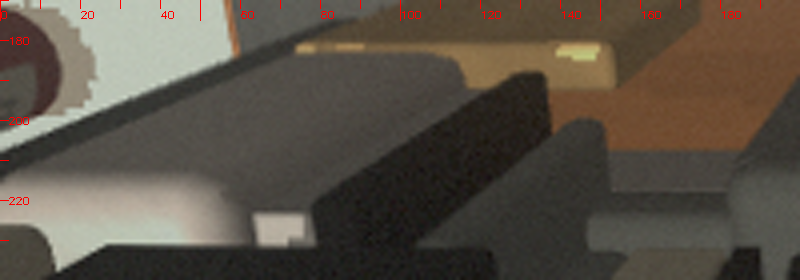

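Emit:
{"op": "jog_arm", "data": {"motion": [{"dx":0,"dy":0.0,"dz":0.0,"twist":0},{"dx":0,"dy":0.0,"dz":0.0,"twist":0},{"dx":0,"dy":0.0,"dz":0.0,"twist":0},{"dx":0,"dy":0.0,"dz":0.0,"twist":0}], "gripper": 0.036, "newtons": 60}}

```text
t: 13.48
eef_pos: [0.5029, -0.0595, 0.1006]
ee_rot: [-0.236, 1.566, -1.749]
force: [6.1, -27.7, -1.5]
width: 0.0366
```

Emit:
{"op": "jog_arm", "data": {"motion": [{"dx":0,"dy":0.0,"dz":0.0,"twist":0},{"dx":0,"dy":0.0,"dz":-0.003,"twist":0},{"dx":0,"dy":0.0,"dz":-0.005,"twist":0},{"dx":0,"dy":0.0,"dz":-0.005,"twist":0}], "gripper": 0.057, "newtons": 20}}

```text
t: 13.82
eef_pos: [0.5025, -0.0512, 0.1003]
ee_rot: [-0.574, 1.57, -2.088]
force: [0.6, 1.4, -1.0]
width: 0.0555
```

Emit:
{"op": "jog_arm", "data": {"motion": [{"dx":0,"dy":0.0,"dz":0.0,"twist":0},{"dx":0,"dy":0.0,"dz":-0.003,"twist":0},{"dx":0,"dy":0.0,"dz":-0.006,"twist":0},{"dx":0,"dy":0.0,"dz":-0.006,"twist":0},{"dx":0,"dy":0.0,"dz":-0.006,"twist":0},{"dx":-0.03,"dy":0.0,"dz":-0.006,"twist":0},{"dx":-0.06,"dy":0.0,"dz":-0.006,"twist":0},{"dx":-0.08,"dy":0.0,"dz":-0.006,"twist":0},{"dx":-0.08,"dy":0.0,"dz":-0.006,"twist":0}], "gripper": 0.077}}

```text
t: 14.57
eef_pos: [0.5047, -0.0445, 0.1852]
ee_rot: [1.653, 1.563, 0.141]
force: [0.3, 0.5, -0.0]
width: 0.077
```

Run:
```python
from h import *
plan([.5046,-.0829,.1],93.3)
import pickle
pickle.dump(arm.camera_model('wrist'),open('w13.pkl','wb'))
im=arm.grab_frame('wrist')[:,:,::-1]; cv2.imwrite('pics/w13.png',im)
crop(im,0,0,512,384,1.55,'w13a.png')
```

```text
t 14.57 pos [ 0.5047 -0.0445  0.1852] zhead -86.66 down [ 0.007  0.001 -1.   ] F [ 0.3  0.5 -0. ] w 0.0770
dx 0.0851 dy -0.0030 dz 0.0383 twist 0.04  (or -179.96) q6 1.33 d 0.093
```

View pics/w13a.png

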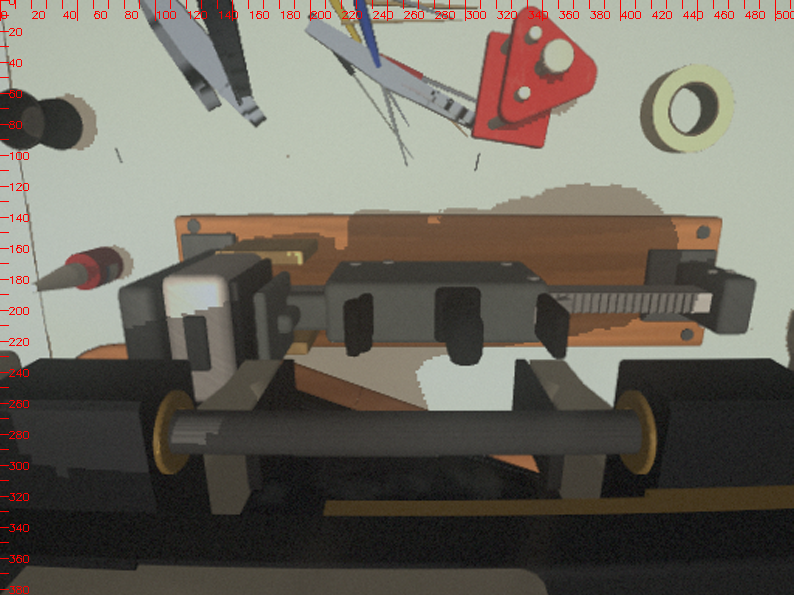

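Run:
```python
from h import *
import pickle; m=pickle.load(open('w13.pkl','rb'))
o=np.array([.5033,-.0611]);D=np.array([-.0576,.9983]);N=np.array([-.9983,-.0576])
def c(u,v,z): P=onz(m,u,v,z)[:2]-o; return np.round([P@D,P@N],4)
print('handle',c(290,220,.128),c(310.5,220,.128),'rel rear top',c(365.5,220,.119))
plan([.505,-.0906,.1],93.3)
```

```text
handle [-0.0035 -0.0014] [-0.0176 -0.0014] rel rear top [-0.0591  0.0018]
t 14.62 pos [ 0.5036 -0.0445  0.183 ] zhead -86.70 down [ 0.005  0.001 -1.   ] F [-0.1  0.2  0.1] w 0.0768
dx 0.0829 dy -0.0017 dz 0.0462 twist 0.00  (or -180.00) q6 1.33 d 0.095
```

Emit:
{"op": "jog_arm", "data": {"motion": [{"dx":0,"dy":0.0,"dz":0.02,"twist":0},{"dx":0,"dy":0.0,"dz":0.0465,"twist":0},{"dx":0.01,"dy":0.0,"dz":0.0465,"twist":0},{"dx":0.03,"dy":0.0,"dz":0.0465,"twist":0},{"dx":0.055,"dy":0.0,"dz":0.0465,"twist":0},{"dx":0.07,"dy":0.0,"dz":0.0465,"twist":0},{"dx":0.08,"dy":0.0,"dz":0.0465,"twist":0},{"dx":0.08,"dy":0.0,"dz":0.0465,"twist":0}], "gripper": 0.071}}

```text
t: 15.28
eef_pos: [0.5029, -0.0915, 0.0978]
ee_rot: [-1.533, 1.566, -3.047]
force: [-0.7, -0.4, -0.1]
width: 0.0713
```

Run:
```python
from h import *
plan([.505,-.0906,.1],93.3)
im=arm.grab_frame('wrist')[:,:,::-1]; cv2.imwrite('pics/w14.png',im)
crop(im,0,0,512,384,1.55,'w14a.png')
```

```text
t 15.28 pos [ 0.5029 -0.0915  0.0978] zhead -86.75 down [-0.005 -0.    -1.   ] F [-0.7 -0.4 -0.1] w 0.0713
dx -0.0022 dy 0.0021 dz -0.0008 twist -0.05  (or 179.95) q6 1.42 d 0.003
```

View pics/w14a.png

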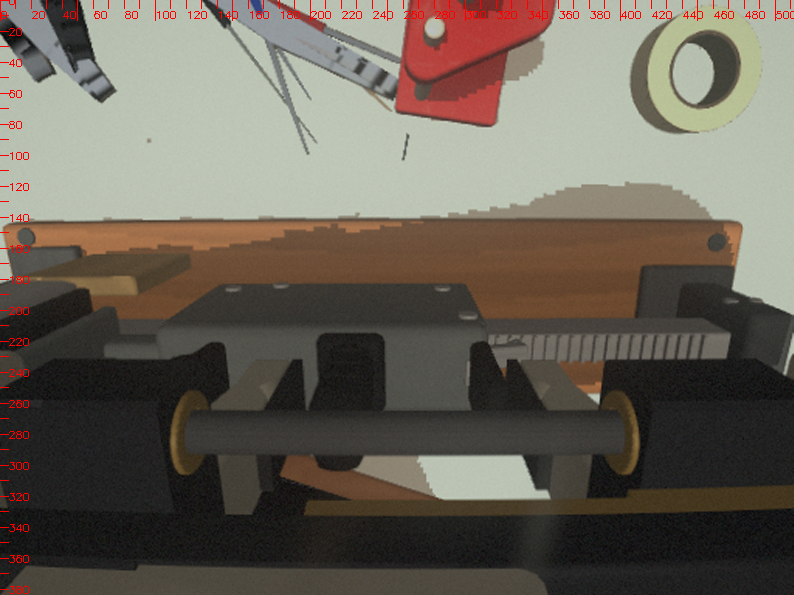

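Emit:
{"op": "jog_arm", "data": {"motion": [{"dx":-0.002,"dy":0.0,"dz":0.0,"twist":0},{"dx":-0.002,"dy":0.0,"dz":0.0,"twist":0},{"dx":-0.002,"dy":0.0,"dz":0.0,"twist":0},{"dx":-0.002,"dy":0.0,"dz":0.0,"twist":0},{"dx":-0.002,"dy":0.0,"dz":0.0,"twist":0},{"dx":-0.002,"dy":0.0,"dz":0.0,"twist":0}], "gripper": 0.044, "newtons": 20}}

```text
t: 15.83
eef_pos: [0.5058, -0.0912, 0.1039]
ee_rot: [1.536, 1.568, 0.023]
force: [-0.5, 1.6, 7.2]
width: 0.05
```

Emit:
{"op": "jog_arm", "data": {"motion": [{"dx":0,"dy":0.0,"dz":0.005,"twist":0},{"dx":0,"dy":0.0,"dz":0.012,"twist":0},{"dx":0,"dy":0.0,"dz":0.02,"twist":0},{"dx":0,"dy":0.0,"dz":0.028,"twist":0},{"dx":0,"dy":0.0,"dz":0.036,"twist":0},{"dx":0,"dy":0.0,"dz":0.044,"twist":0},{"dx":0,"dy":0.0,"dz":0.052,"twist":0},{"dx":0,"dy":0.0,"dz":0.058,"twist":0},{"dx":0,"dy":0.0,"dz":0.062,"twist":0},{"dx":0,"dy":0.0,"dz":0.064,"twist":0},{"dx":0,"dy":0.0,"dz":0.064,"twist":0}]}}

```text
t: 16.75
eef_pos: [0.5095, -0.1558, 0.1039]
ee_rot: [1.266, 1.568, -0.247]
force: [0.2, -1.4, 4.5]
width: 0.0498
```

Run:
```python
from h import *
plan([.5096,-.1606,.1],93.3)
im=arm.grab_frame('wrist')[:,:,::-1]; cv2.imwrite('pics/w15.png',im)
crop(im,0,0,512,384,1.55,'w15a.png')
```

```text
t 16.75 pos [ 0.5095 -0.1558  0.1039] zhead -86.70 down [ 0.003 -0.001 -1.   ] F [ 0.2 -1.4  4.5] w 0.0498
dx 0.0039 dy -0.0002 dz 0.0048 twist 0.00  (or -180.00) q6 1.56 d 0.006
```

View pics/w15a.png

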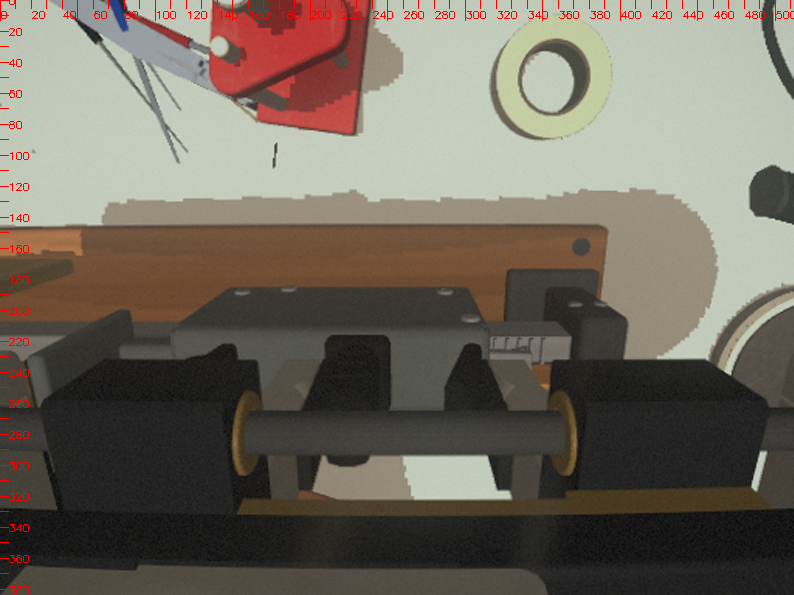

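Sliding works; the head came along. Now the last millimetres to the stop, watching force.

Emit:
{"op": "jog_arm", "data": {"motion": [{"dx":0,"dy":0.0,"dz":0.002,"twist":0},{"dx":0,"dy":0.0,"dz":0.004,"twist":0},{"dx":0,"dy":0.0,"dz":0.004,"twist":0}]}}

```text
t: 17.05
eef_pos: [0.5096, -0.1578, 0.1038]
ee_rot: [2.17, 1.567, 0.657]
force: [-2.3, 13.5, 8.6]
width: 0.0504
```

Emit:
{"op": "jog_arm", "data": {"motion": [{"dx":0,"dy":0.0,"dz":0.001,"twist":0},{"dx":0,"dy":0.0,"dz":0.002,"twist":0},{"dx":0,"dy":0.0,"dz":0.002,"twist":0}]}}

```text
t: 17.3
eef_pos: [0.5097, -0.1582, 0.1037]
ee_rot: [2.458, 1.566, 0.944]
force: [-4.3, 24.4, 11.5]
width: 0.0511
```

Emit:
{"op": "jog_arm", "data": {"motion": [{"dx":0,"dy":0.0,"dz":0.0,"twist":0},{"dx":0,"dy":0.0,"dz":-0.003,"twist":0},{"dx":0,"dy":0.0,"dz":-0.003,"twist":0},{"dx":0,"dy":0.0,"dz":-0.003,"twist":0},{"dx":0,"dy":0.0,"dz":-0.003,"twist":0},{"dx":-0.03,"dy":0.0,"dz":-0.003,"twist":0},{"dx":-0.06,"dy":0.0,"dz":-0.003,"twist":0},{"dx":-0.1,"dy":0.0,"dz":-0.003,"twist":0},{"dx":-0.1,"dy":0.0,"dz":-0.003,"twist":0}], "gripper": 0.071}}

```text
t: 18.05
eef_pos: [0.5123, -0.1593, 0.2099]
ee_rot: [1.323, 1.56, -0.189]
force: [2.1, -0.4, 0.8]
width: 0.0707
```

Run:
```python
from h import *
plan([.497,.085,.197],3.3)
im=arm.grab_frame('wrist')[:,:,::-1]; cv2.imwrite('pics/w16.png',im)
crop(im,0,0,512,384,1.55,'w16a.png')
```

```text
t 18.05 pos [ 0.5123 -0.1593  0.2099] zhead -86.67 down [ 0.01  -0.002 -1.   ] F [ 2.1 -0.4  0.8] w 0.0707
dx 0.0123 dy -0.0012 dz -0.2448 twist -89.97  (or 90.03) q6 1.56 d 0.245
```

View pics/w16a.png

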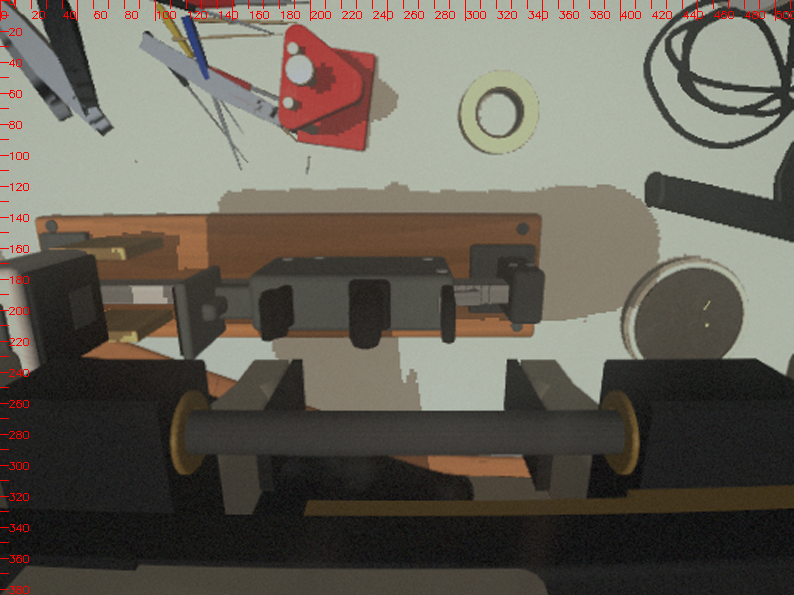

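Emit:
{"op": "jog_arm", "data": {"motion": [{"dx":0,"dy":0,"dz":-0.24,"twist":90},{"dx":0,"dy":0,"dz":-0.24,"twist":90},{"dx":0,"dy":0,"dz":-0.24,"twist":90},{"dx":0,"dy":0,"dz":-0.24,"twist":90},{"dx":0,"dy":0,"dz":-0.24,"twist":90},{"dx":0,"dy":0,"dz":-0.24,"twist":90},{"dx":0,"dy":0,"dz":-0.24,"twist":90},{"dx":0,"dy":0,"dz":-0.24,"twist":90},{"dx":0,"dy":0,"dz":-0.24,"twist":90},{"dx":0,"dy":0,"dz":-0.24,"twist":90},{"dx":0,"dy":0,"dz":-0.24,"twist":90},{"dx":0,"dy":0,"dz":-0.24,"twist":90},{"dx":0,"dy":0,"dz":-0.24,"twist":90},{"dx":0,"dy":0,"dz":-0.24,"twist":90},{"dx":0,"dy":0,"dz":-0.24,"twist":90}], "gripper": 0.0876}}

```text
t: 19.35
eef_pos: [0.4945, 0.0809, 0.2017]
ee_rot: [0.335, 1.569, -2.752]
force: [-0.3, 0.1, -0.3]
width: 0.0874
```

Run:
```python
from h import *
plan([.497,.0487,.097],3.3)
import pickle
pickle.dump(arm.camera_model('wrist'),open('w17.pkl','wb'))
im=arm.grab_frame('wrist')[:,:,::-1]; cv2.imwrite('pics/w17.png',im)
crop(im,0,0,512,384,1.55,'w17a.png')
crop(im,200,0,320,220,3,'w17b.png')
```

```text
t 19.35 pos [0.4945 0.0809 0.2017] zhead -176.86 down [-0.001 -0.001 -1.   ] F [-0.3  0.1 -0.3] w 0.0874
dx 0.1047 dy 0.0323 dz -0.0009 twist -0.16  (or 179.84) q6 -0.50 d 0.110
```

View pics/w17a.png

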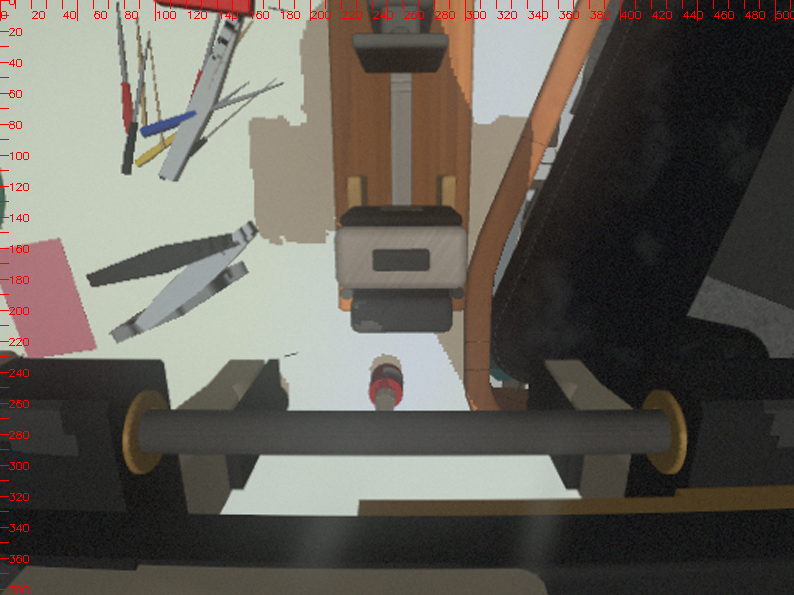

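View pics/w17b.png

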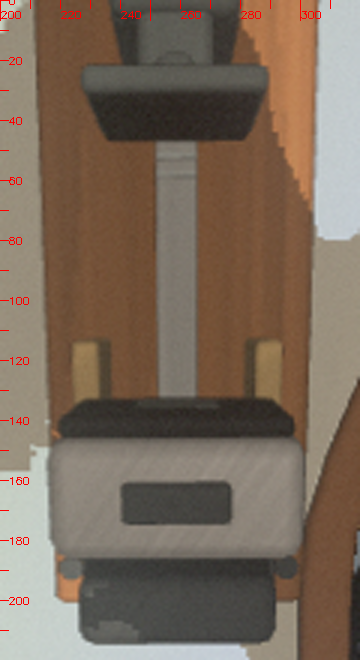

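Run:
```python
from h import *
import pickle; m=pickle.load(open('w17.pkl','rb'))
o=np.array([.5033,-.0611]);D=np.array([-.0576,.9983]);N=np.array([-.9983,-.0576])
def c(u,v,z): P=onz(m,u,v,z)[:2]; return np.round(P,4),np.round([(P-o)@D,(P-o)@N],4)
print('clock bar',c(258.7,167.5,.130),'jaw face',c(258.5,30,.12), 'back top',c(258,133,.1255))
a=c(217.5,166,.128)[0]-c(300,167,.128)[0]; print(np.linalg.norm(a),np.degrees(np.arctan2(a[1],a[0])))
```

```text
clock bar (array([0.4972, 0.0484]), array([ 0.1097, -0.0002])) jaw face (array([ 0.5023, -0.0424]), array([ 0.0187, -0.0001])) back top (array([0.4989, 0.0249]), array([ 0.0861, -0.0006]))
0.05865330340228075 2.442877854589988
```

Run:
```python
from h import *
import pickle
m=pickle.load(open('w17.pkl','rb'));print(m['eye'])
o=np.array([.5033,-.0611]);D=np.array([-.0576,.9983])
for x in (.082,.0835,.090):
  for z in (.0675,.124): print(x,z,proj(m,[*(o+D*x),z]))
im=cv2.imread('pics/w17.png'); crop(im,210,125,310,195,7.5,'w17c.png')
crop(cv2.imread('pics/w4.png'),210,105,310,175,7.5,'w4c.png')
```

```text
[0.49851308 0.00685358 0.34903271]
0.082 0.0675 [259.08847781 122.81467634]
0.082 0.124 [258.85240354 126.87699267]
0.0835 0.0675 [259.09362473 124.56591571]
0.0835 0.124 [258.85924199 129.05391224]
0.09 0.0675 [259.11582355 132.10177559]
0.09 0.124 [258.88870687 138.40457872]
```

View pics/w17c.png

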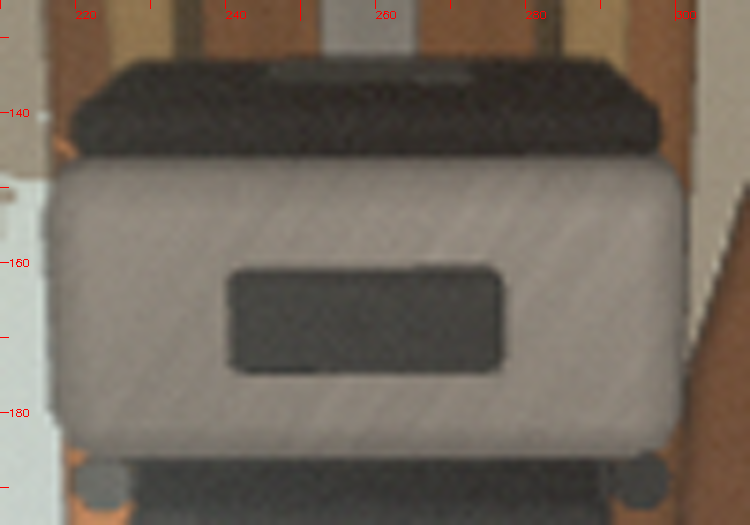

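View pics/w4c.png

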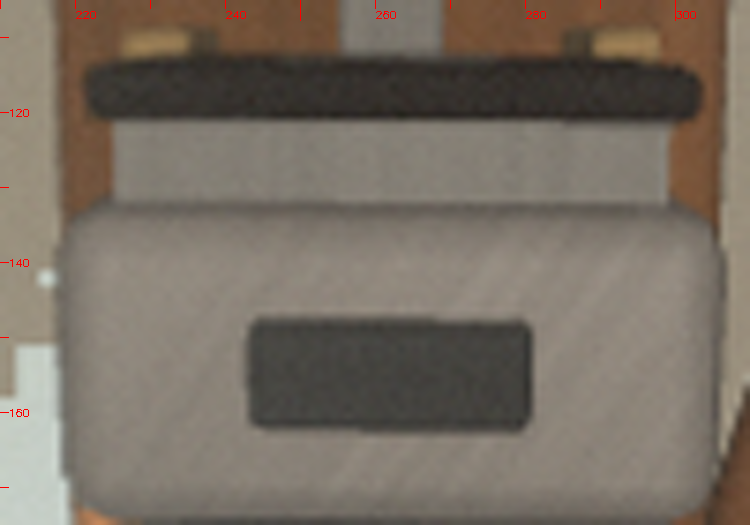

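Emit:
{"op": "jog_arm", "data": {"motion": [{"dx":0,"dy":0.032,"dz":-0.001,"twist":0},{"dx":0.02,"dy":0.032,"dz":-0.001,"twist":0},{"dx":0.05,"dy":0.032,"dz":-0.001,"twist":0},{"dx":0.08,"dy":0.032,"dz":-0.001,"twist":0},{"dx":0.1,"dy":0.032,"dz":-0.001,"twist":0},{"dx":0.104,"dy":0.032,"dz":-0.001,"twist":0},{"dx":0.104,"dy":0.032,"dz":-0.001,"twist":0}]}}

```text
t: 19.98
eef_pos: [0.4968, 0.0488, 0.0972]
ee_rot: [0.432, 1.567, -2.651]
force: [0.3, -0.4, 1.1]
width: 0.0874
```

Emit:
{"op": "jog_arm", "data": {"motion": [{"dx":0,"dy":0,"dz":0,"twist":0},{"dx":0,"dy":0,"dz":0,"twist":0},{"dx":0,"dy":0,"dz":0,"twist":0},{"dx":0,"dy":0,"dz":0,"twist":0},{"dx":0,"dy":0,"dz":0,"twist":0},{"dx":0,"dy":0,"dz":0,"twist":0},{"dx":0,"dy":0,"dz":0,"twist":0}], "gripper": 0.05, "newtons": 25}}

```text
t: 20.57
eef_pos: [0.4981, 0.0496, 0.0995]
ee_rot: [-2.846, 1.57, 0.353]
force: [-2.4, -0.3, 6.8]
width: 0.0616
```

Run:
```python
from h import *
plan([.497,.0487,.23],3.3)
```

```text
t 20.57 pos [0.4981 0.0496 0.0995] zhead -176.70 down [ 0.001  0.    -1.   ] F [-2.4 -0.3  6.8] w 0.0616
dx -0.1305 dy 0.0008 dz 0.0010 twist -0.00  (or 180.00) q6 -0.44 d 0.131
```

Emit:
{"op": "jog_arm", "data": {"motion": [{"dx":-0.03,"dy":0,"dz":0,"twist":0},{"dx":-0.07,"dy":0,"dz":0,"twist":0},{"dx":-0.11,"dy":0,"dz":0,"twist":0},{"dx":-0.13,"dy":0.02,"dz":0,"twist":0},{"dx":-0.13,"dy":0.05,"dz":0,"twist":0},{"dx":-0.13,"dy":0.09,"dz":0,"twist":0},{"dx":-0.13,"dy":0.13,"dz":0,"twist":0},{"dx":-0.13,"dy":0.17,"dz":0,"twist":0},{"dx":-0.13,"dy":0.21,"dz":-0.004,"twist":0},{"dx":-0.13,"dy":0.25,"dz":-0.006,"twist":0},{"dx":-0.13,"dy":0.29,"dz":-0.008,"twist":0},{"dx":-0.13,"dy":0.32,"dz":-0.01,"twist":0},{"dx":-0.13,"dy":0.34,"dz":-0.01,"twist":0},{"dx":-0.13,"dy":0.35,"dz":-0.01,"twist":0},{"dx":-0.13,"dy":0.35,"dz":-0.01,"twist":0},{"dx":-0.13,"dy":0.35,"dz":-0.01,"twist":0}]}}

```text
t: 21.9
eef_pos: [0.5271, -0.2994, 0.2278]
ee_rot: [-0.622, 1.569, 2.575]
force: [-0.1, -0.3, -3.7]
width: 0.0617
```

Run:
```python
from h import *
plan([.4877,-.372,.05],3.3)
import pickle
pickle.dump(arm.camera_model('wrist'),open('w18.pkl','wb'))
im=arm.grab_frame('wrist')[:,:,::-1]; cv2.imwrite('pics/w18.png',im)
crop(im,0,0,512,384,1.55,'w18a.png')
```

```text
t 21.90 pos [ 0.5271 -0.2994  0.2278] zhead -176.80 down [-0.001  0.001 -1.   ] F [-0.1 -0.3 -3.7] w 0.0617
dx 0.1778 dy 0.0705 dz 0.0432 twist -0.10  (or 179.90) q6 0.25 d 0.196
```

View pics/w18a.png

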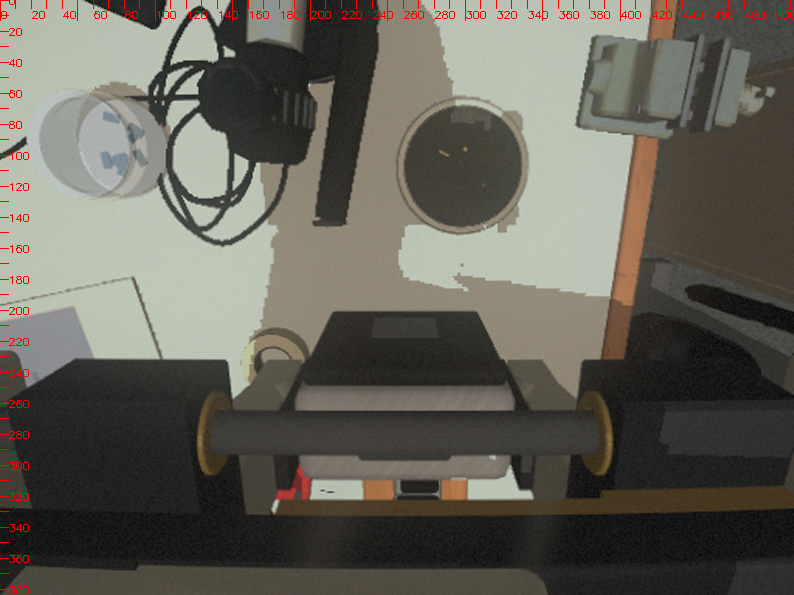

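Run:
```python
from h import *
import pickle
m=pickle.load(open('w18.pkl','rb'))
L,Rr,T,B=[onz(m,*p,.019) for p in [(256.8,106),(339.6,106),(298,62.6),(298,150.3)]]
print((L+Rr)/2,(T+B)/2,np.linalg.norm(L-Rr),np.linalg.norm(T-B))
print('pad',onz(m,299,107,.016))
print('vise',[onz(m,u/1.55,v/1.55,.05)[:2].round(3) for u,v in [(580,130),(590,35),(750,130)]])
c=((L+Rr)/2+(T+B)/2)/2
print(c); plan([c[0],c[1],.053],3.3)
```

```text
[ 0.48963903 -0.37610835  0.019     ] [ 0.48975701 -0.3740828   0.019     ] 0.09050065079070654 0.09295890705896574
pad [ 0.4884259  -0.37502561  0.016     ]
vise [array([ 0.42 , -0.402]), array([ 0.422, -0.457]), array([ 0.308, -0.41 ])]
[ 0.48969802 -0.37509558  0.019     ]
t 21.95 pos [ 0.5273 -0.2988  0.2281] zhead -176.74 down [-0.001  0.001 -1.   ] F [-0.  -0.1 -3.6] w 0.0616
dx 0.1751 dy 0.0742 dz 0.0418 twist -0.04  (or 179.96) q6 0.25 d 0.195
```

Run:
```python
from h import *
import pickle
m=pickle.load(open('w18.pkl','rb'))
for z in (.01,.03,.05): print(z,[onz(m,u/1.55,v/1.55,z)[:2].round(3) for u,v in [(345,225),(380,0),(315,225)]])
s=arm.camera_model('side'); 
crop(cv2.imread('pics/side0.png'),210,280,320,384,6,'s0v.png')
plan([.489,-.372,.055],-16)
```

```text
0.01 [array([ 0.572, -0.328]), array([ 0.553, -0.48 ]), array([ 0.594, -0.326])]
0.03 [array([ 0.57, -0.33]), array([ 0.552, -0.474]), array([ 0.591, -0.329])]
0.05 [array([ 0.567, -0.333]), array([ 0.55 , -0.468]), array([ 0.587, -0.332])]
t 21.95 pos [ 0.5273 -0.2988  0.2281] zhead -176.74 down [-0.001  0.001 -1.   ] F [-0.  -0.1 -3.6] w 0.0616
dx 0.1731 dy 0.0710 dz 0.0423 twist 19.26  (or -160.74) q6 0.25 d 0.192
```

View pics/s0v.png

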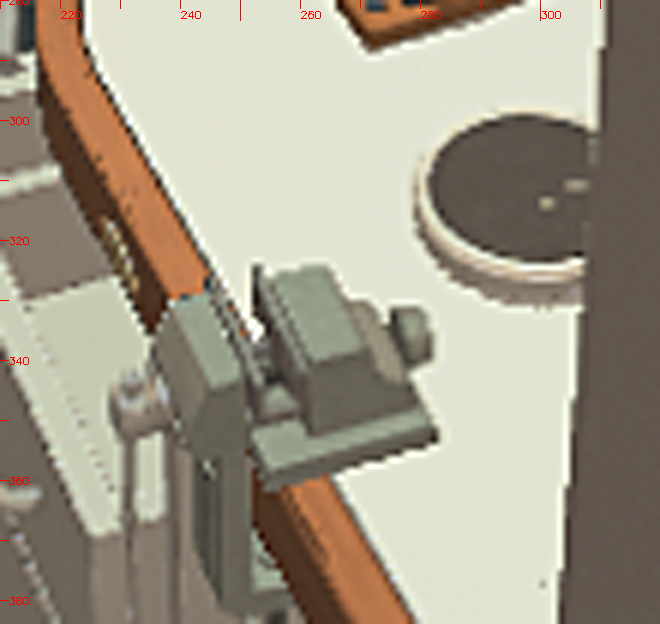

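Emit:
{"op": "jog_arm", "data": {"motion": [{"dx":0,"dy":0.03,"dz":0.02,"twist":0},{"dx":0,"dy":0.06,"dz":0.04,"twist":0},{"dx":0,"dy":0.073,"dz":0.044,"twist":0},{"dx":0.02,"dy":0.073,"dz":0.044,"twist":0},{"dx":0.06,"dy":0.073,"dz":0.044,"twist":0},{"dx":0.1,"dy":0.073,"dz":0.044,"twist":0},{"dx":0.14,"dy":0.073,"dz":0.044,"twist":0},{"dx":0.16,"dy":0.073,"dz":0.044,"twist":0},{"dx":0.17,"dy":0.073,"dz":0.044,"twist":0},{"dx":0.173,"dy":0.073,"dz":0.044,"twist":0},{"dx":0.173,"dy":0.073,"dz":0.044,"twist":0}]}}

```text
t: 22.87
eef_pos: [0.4887, -0.3744, 0.056]
ee_rot: [1.877, 1.57, -1.206]
force: [0.1, -0.7, -2.7]
width: 0.0619
```

Emit:
{"op": "jog_arm", "data": {"motion": [{"dx":0.001,"dy":0,"dz":0,"twist":0},{"dx":0.002,"dy":0,"dz":0,"twist":0},{"dx":0.002,"dy":0,"dz":0,"twist":0}]}}

```text
t: 23.12
eef_pos: [0.4889, -0.3751, 0.0551]
ee_rot: [2.718, 1.568, -0.366]
force: [0.2, 0.6, -3.1]
width: 0.0619
```

Emit:
{"op": "jog_arm", "data": {"motion": [{"dx":0.001,"dy":0,"dz":0,"twist":0},{"dx":0.002,"dy":0,"dz":0,"twist":0},{"dx":0.003,"dy":0,"dz":0,"twist":0},{"dx":0.003,"dy":0,"dz":0,"twist":0}]}}

```text
t: 23.45
eef_pos: [0.4883, -0.3751, 0.0519]
ee_rot: [2.443, 1.57, -0.641]
force: [-2.6, 2.1, 6.1]
width: 0.062
```

Emit:
{"op": "jog_arm", "data": {"motion": [{"dx":0,"dy":0,"dz":0,"twist":0},{"dx":0,"dy":0,"dz":0,"twist":0},{"dx":0,"dy":0,"dz":0,"twist":0},{"dx":0,"dy":0,"dz":0,"twist":0},{"dx":0,"dy":0,"dz":0,"twist":0}], "gripper": 0.076}}

```text
t: 23.87
eef_pos: [0.488, -0.3749, 0.0505]
ee_rot: [1.888, 1.571, -1.197]
force: [0.1, -1.0, -0.4]
width: 0.076
```

Emit:
{"op": "jog_arm", "data": {"motion": [{"dx":-0.02,"dy":0,"dz":0,"twist":0},{"dx":-0.06,"dy":0,"dz":0,"twist":0},{"dx":-0.1,"dy":0,"dz":0,"twist":0},{"dx":-0.14,"dy":-0.02,"dz":0,"twist":0},{"dx":-0.16,"dy":-0.05,"dz":0,"twist":0},{"dx":-0.16,"dy":-0.07,"dz":0,"twist":0},{"dx":-0.16,"dy":-0.07,"dz":0,"twist":0},{"dx":-0.16,"dy":-0.07,"dz":0,"twist":0}]}}

```text
t: 24.53
eef_pos: [0.4842, -0.3041, 0.2114]
ee_rot: [2.95, 1.569, -0.132]
force: [0.5, -0.3, -1.0]
width: 0.0761
```

Run:
```python
from h import *
plan([.4877,-.372,.05],3.3)
import pickle
pickle.dump(arm.camera_model('wrist'),open('w19.pkl','wb'))
im=arm.grab_frame('wrist')[:,:,::-1]; cv2.imwrite('pics/w19.png',im)
crop(im,0,0,512,384,1.55,'w19a.png')
im=arm.grab_frame('top')[:,:,::-1]; cv2.imwrite('pics/t19.png',im)
crop(im,150,140,420,280,2.9,'t19a.png')
```

```text
t 24.53 pos [ 0.4842 -0.3041  0.2114] zhead -176.63 down [ 0.002 -0.    -1.   ] F [ 0.5 -0.3 -1. ] w 0.0761
dx 0.1614 dy 0.0680 dz 0.0007 twist 0.07  (or -179.93) q6 0.28 d 0.175
```

View pics/w19a.png

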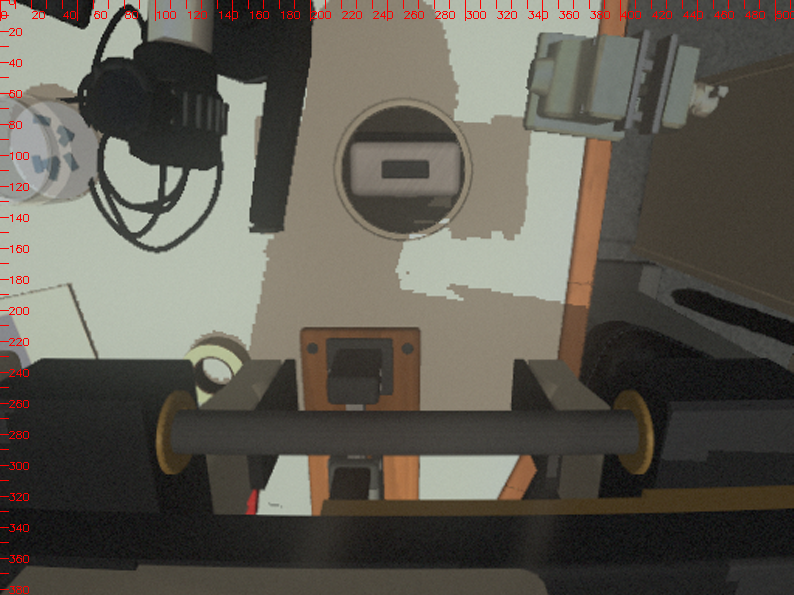

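View pics/t19a.png

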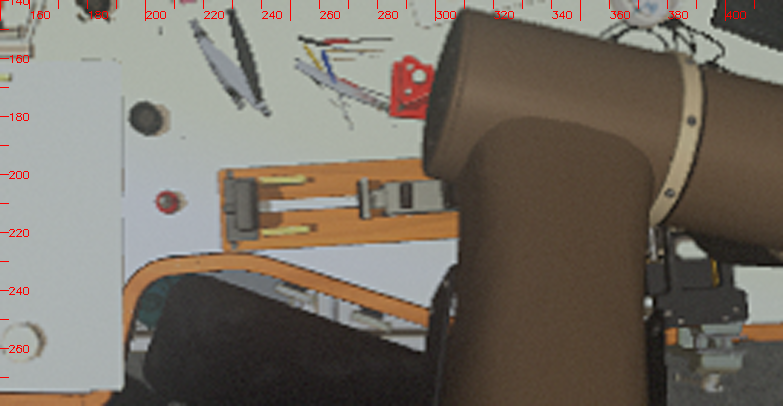

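Run:
```python
from h import *
import pickle; m=pickle.load(open('w19.pkl','rb'))
print('clock',onz(m,405/1.55,169/1.55,.082),'dish',onz(m,403.5/1.55,169/1.55,.019))
arm.job_done()
```

```text
clock [ 0.48765642 -0.37600276  0.082     ] dish [ 0.48856904 -0.37544233  0.019     ]
the job is handed in; nothing more can be done
```

The desk clock is closed and stands upright in the middle of the padded dish. I handed the job in at about t = 24.6 s of the 72 s allowed.

- **Placing:** I stood the clock on the rests, dial towards the fixed jaw, and let go. The wrist camera put it at x ≈ 103 mm in the clamp frame with its back still proud.
- **Pressing:** Three trigger pumps, the last raised from 35 to 60 N of grip, brought the head to about 70 mm. In the picture taken after the release, the back cover's face lies where a fully home back should be.
- **Releasing:** I squeezed the release lever and slid the head back until it stalled against its rear stop at about 24 N. Its jaw face then measured x ≈ 19 mm, against 20 mm at the stop.
- **Last check:** The clock's middle measured about 1 mm from the dish's middle. The gripper was clear above it and touching nothing.
- **Bystanders:** I came into contact with none of them and saw none displaced. I did not measure their final positions, and the arm hid the dish area from the top camera at the end.
- **Disagreement:** The first top-camera estimate of the clamp's position was about 5 mm off the wrist-camera one along the bar. I used the wrist value, and the later contacts agreed with it.

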